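Book a hex coupling into stock

TASK

Roll the brass hex coupling until the flat with the red marks faces up, and lay it flat inside the shallow blue tray with the red marks still facing up, setting it down gently. Slide its white stock tag up the sloped wooden board, front edge first, under the sprung steel clip (let the tag's edge lift the clip) until it meets the stop bar, and leave it lying square and flat on the board under the clip. Let go of both, and leave the carton, the jar and the yellow parts bin where they stand.

Things in the scene. Friction and masses are not known exactly. Their poses are not given: they have to be found in the camera images.
- coupling_center (a point): Centre of the loose brass coupling (0.45 kg): 2 hexagonal end collars 25 mm long, 50 across flats, joined by a round waist 26 in diameter, 60 long; 110 long in all. Origin on its axis, mid-waist, 25 above what it lies on. x along its length; z out of the flat with the red marks (one on each collar). Starts lying on a flat on the bench, z 120 deg from up: two 60-deg rolls the short way.
- tray: Fixed open blue plastic tray, 150 mm (x) by 100 mm (y) by 18 mm high outside, walls and floor 5 mm thick. Origin at the centre of its underside on the bench; x along its long side, z up.
- tag_grip (a point): Middle of the orange grip of the loose white stock tag (50 g), stiff, green patch in front, 90 mm (x) by 60 (y) by 4 thick, starting flat on the bench. The grip is an upright rib 30 long (x), 10 wide (y), its top 36 above the tag's underside. This point is 20 above the underside, mid-width, 75 behind the front edge, 15 ahead of the rear edge. x points to the front edge, z up out of the plate.
- board: Fixed wooden tag board, 180 mm (x) by 130 (y), rising away from the robot at 28 deg from level. Origin: middle of its upper face, 62 above the bench; x up the slope, y across, z square out of the face. The steel clip is at its upper end.
- clip (a joint): Angle of the sprung steel flap, 80 mm wide, hinged across the board at board x = 80, 16 mm above the face; 0 shut, up to 0.7 rad. It presses (about 3 N) at board x = 32, where it is about 2 mm clear of the face when shut; from there to x = 12 its lip turns up to a mouth about 10 mm high. With the tag under it it reads 0.03 to 0.07.
- carton_mid (a point): Middle of a loose small cardboard carton, 70 x 50 x 45 mm, to be left alone.
- jar_mid (a point): Middle of a loose jar, 64 mm in diameter, 85 mm high, to be left alone.
- partsbin_mid (a point): Middle of a loose yellow open bin of nuts, 90 x 100 x 50 mm, to be left alone.
- stop (a point): Middle of the lower face of the steel stop bar (10 mm high, 90 wide) across the board, under the clip: 70 mm up the slope from the board's origin, 2 above the board's face. The tag's front edge ends here. Axes as the board's.
There are look-alikes about, which are no part of the job. Of the things that look like the part that bears tag_grip, the largest one is meant. Several things look just like the tray: the one meant starts nearest to the robot's base.

How it is judged:
At the end, for the whole second after the job is handed in: Coupling at rest on the tray floor, within 30 mm of its middle each way, red flat up within 7 deg. Tag at rest on the board under the clip, front edge within 9 mm of the stop bar, within 20 mm of the centre line, square within 10 deg, flat within 6 deg, the clip resting on it (angle between coupling_center's own z axis and vertical below 0.12 rad and z of coupling_center in the frame of tray between 0.024 and 0.035 m and x of coupling_center in the frame of tray between -0.03 and 0.03 m and y of coupling_center in the frame of tray between -0.03 and 0.03 m and x of tag_grip in the frame of board between -0.014 and 0.002 m and y of tag_grip in the frame of board between -0.02 and 0.02 m and z of tag_grip in the frame of board below 0.024 m and angle between the x axis of tag_grip and the x axis of board, either way round below 0.17 rad and angle between the z axis of tag_grip and the z axis of board, either way round below 0.1 rad and value of joint clip between 0.015 and 0.12 rad and linear speed of each of coupling, tag below 0.02 m/s); the robot touches nothing.
It fails at once if the carton, the jar or the yellow bin is moved more than 30 mm (distance of any of carton_mid, jar_mid, partsbin_mid from where it was at the start of the episode above 0.03 m).
It fails at once if the coupling strikes the tray hard (dropped or slammed, over 80 N) (contact force between coupling and tray above 80 N).
It also fails if it takes over 67 s, if anything falls off the work surface, if the arm or the gripper's body presses on something with over 40 N, if the wrist force passes 120 N, or if a joint passes its speed limit or range.

ROBOT

A 6-joint arm with a two-finger parallel gripper is mounted at the origin on the work surface. World frame = base frame: x ahead of the robot, y to its left, z up, the work surface at z = 0. Lengths are in m, angles in rad, forces in N, time in s.
With the tool pointing down it reaches from about 0.375 to 0.975 m from the base axis. Payload 3.8 kg.
Tool frame: the origin (TCP) lies on the centre line of the jaws, within the pads' length; the fingertips stand 14 mm ahead of it and the grasp point (between the pads) lies 5 mm behind it; z points along the fingers, x is the direction in which the jaws open and shut, and the axes are right-handed (so a half turn about z gives the same grasp; the last joint's range is limited). The gripper opens to 88 mm and grips with 3 to 60 N. Pads are 18 mm wide; open, the fingers measure 123 mm over their backs; the gripper's body (75 mm by 187 mm) begins 45 mm behind the grasp point.
Start: joints at [-1.195, 0.264, 1.604, -0, 1.274, -0.037], TCP at [0.271, -0.618, 0.217] pointing down, gripper open.
Joint ranges: [-2.63, 2.63], [-0.94, 2.18], [0.31, 2.57], [-1.31, 4.45], [0, 2.66], [-2.55, 2.55]. Speed limits (rad/s): [2.57, 2.57, 3.14, 3.14, 3.14, 3.14].

INTERFACE

Orientations are given as a unit quaternion [w, x, y, z].
In Python, from plant import robot gives the robot as it stands. The module is installed in compiled form; this text tells all that it offers.
- The arm moves only by the tool move_arm, never from a script. Its argument "commands" is a list of rows, each an object with "translation": the shift along the world's x, y, z in m, a list of three; "yaw": the turn about the world's z in rad; "grip": the finger opening in m, from 0 to 0.0881. A call has 1 to 20 rows; each row shifts and turns the commanded pose from where the row before left it; what a row does not reach is not made up. A row lasts 1/12 s, in which the tool goes at most 41.7 mm and 7.16 degrees, less where a joint would pass 70% of its speed; a pose out of reach is approached as far as the arm can. A call is refused whole if a number of a shift passes 0.0417 or a number of a turn 0.125, either way. A call with a gripper value outside its range is refused whole. The fingers move at their own pace and stop on an object; "grip_force" is the grip in N (left out, the last holds). Time passes only in rows, so rows that do not move let the fingers close. It gives the time, the measured TCP pose, the force and the opening at its end, in the units of the state.
- robot.observe(): the state, without advancing time (a new reading comes with each control period).
- robot.capture(name): name is "scene" or "top" or "wrist"; returns the picture (480x640x3 uint8, red, green, blue); there is no depth.
- robot.get_calibration(name): a dict with "K" (3x3 intrinsics, pixels), "R" (3x3) and "t" (3): a world point X has camera coordinates R X + t. Camera axes: x right, y down, z forward; pixel columns grow to the right and rows downward; lengths in m; the calibration is good to about 2 mm. A picture is of the moment at which its call begins: read the wrist's pose just before it. get_calibration takes no time and is no camera call; for the wrist camera it gives the pose at the moment of the call.
- robot.close_job(): hands the job in, once; it reports no verdict.
The state is a dict: "clock": time; "joint_pos": joint angles; "dq": joint speeds; "effort": joint torques, N m; "tool_pos": TCP position; "ee_rot": TCP orientation; "ft_force": force on the tool from outside, world axes, zero at the start; "ft_torque": the same for the moment, N m; "grip_width": finger opening in m.
Only numpy, scipy, OpenCV 4.12 (cv2) and the standard library are available. Lean on these libraries where they do the work, as an engineer would, in place of code of your own. Each camera call takes 0.05 s, during which the arm holds its last target.

## Working session

There is one attempt and no reset: what is moved stays moved. The work goes in short steps, Python scripts to look and compute and a tool call to move; the robot and the scene stay as the last step left them, time stands still between calls to the robot, and variables do not carry over. Pictures are saved under pics/ and viewed, and the job is handed in when it is done.

Besides the shell and the picture viewer there is one more tool, called by a JSON object that holds its "fn" and its "kwargs". move_arm: Moves the arm, as the interface text tells. Its arguments: {"type":"object","properties":{"commands":{"type":"array"},"grip_force":{"type":"number"}},"required":["commands"]}

```bash
ls; mkdir -p pics; python3 - <<'E'
from plant import robot
import cv2
print(robot.observe())
for n in ["scene","top","wrist"]:
    c=robot.get_calibration(n); im=robot.capture(n); cv2.imwrite(f"pics/{n}0.png",im[:,:,::-1]); print(n,c)
E
```

```text
pics
{'clock': 0.0, 'joint_pos': array([-1.19491049e+00,  2.64761195e-01,  1.60532553e+00,  1.95030879e-07,
        1.27370763e+00, -3.68978048e-02]), 'dq': array([-1.12141201e-03,  2.34306814e-03,  2.28101164e-04,  2.06625713e-03,
        5.21504938e-05, -8.40549542e-04]), 'effort': array([-1.39339973e-04, -5.02109098e+01, -3.56872594e+01,  7.29588582e-02,
        2.93218007e-02, -1.81404848e-04]), 'tool_pos': array([ 0.2705114 , -0.61761657,  0.21580882]), 'ee_rot': array([-6.36034876e-04,  8.37006262e-01, -5.47192202e-01, -8.98518409e-04]), 'ft_force': array([0.30825649, 0.18175198, 0.26846375]), 'ft_torque': array([ 0.03059831, -0.02606018, -0.03097629]), 'grip_width': 0.08798561217876762}
scene {'K': array([[589.47528121,   0.        , 311.58972963],
       [  0.        , 589.47528121, 233.20239975],
       [  0.        ,   0.        ,   1.        ]]), 'R': array([[ 0.69768854,  0.71637483,  0.00614812],
       [ 0.4579818 , -0.43940343, -0.77277247],
       [-0.55089324,  0.54197023, -0.63465337]]), 't': array([-0.46148225, -0.12654564,  2.08520972])}
top {'K': array([[447.16444443,   0.        , 320.66746271],
       [  0.        , 447.16444443, 239.82128507],
       [  0.        ,   0.        ,   1.        ]]), 'R': array([[-4.48034272e-04, -9.99638527e-01, -2.68814749e-02],
       [-9.97748720e-01,  2.24958581e-03, -6.70256015e-02],
       [ 6.70618458e-02,  2.67909274e-02, -9.97389069e-01]]), 't': array([0.15163823, 0.55542534, 1.32846945])}
wrist {'K': array([[411.09513715,   0.        , 313.2358528 ],
       [  0.        , 411.09513715, 234.33617399],
       [  0.        ,   0.        ,   1.        ]]), 'R': array([[ 0.40031245, -0.91637339, -0.00312359],
       [-0.86929982, -0.38082272,  0.31510615],
       [-0.28994442, -0.12342558, -0.94905129]]), 't': array([-0.67368985, -0.04217605,  0.39228418])}
```

View pics/scene0.png

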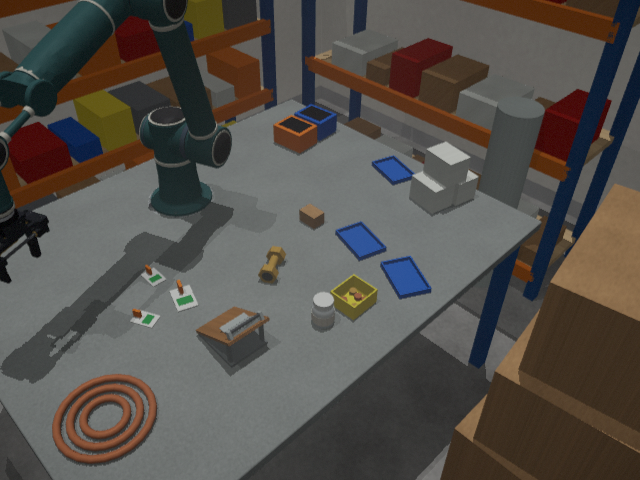

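View pics/top0.png

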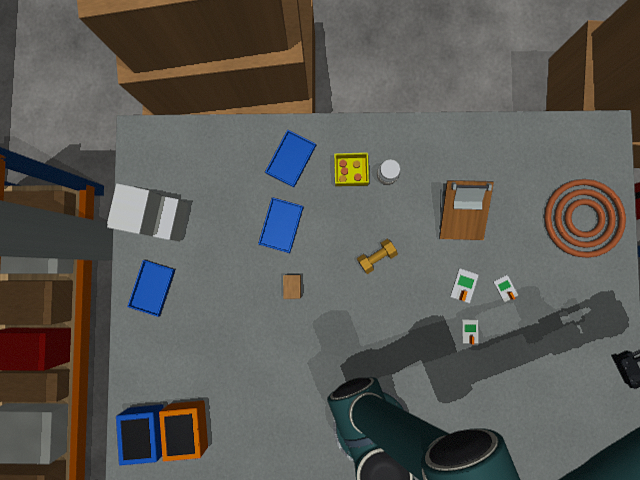

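View pics/wrist0.png

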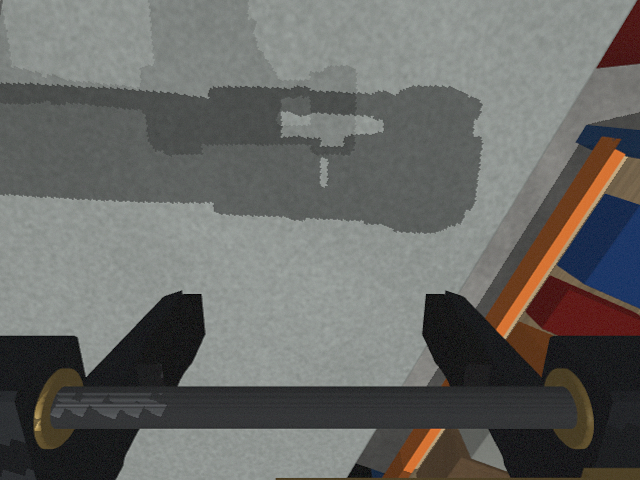

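```bash
cat > h.py <<'E'
import numpy as np, cv2
from plant import robot
def ray(cal,u,v):
    d=cal["R"].T@np.linalg.inv(cal["K"])@np.array([u,v,1.]); C=-cal["R"].T@cal["t"]; return C,d
def onz(cal,u,v,z=0.):
    C,d=ray(cal,u,v); return C+d*(z-C[2])/d[2]
def proj(cal,X):
    p=cal["K"]@(cal["R"]@np.asarray(X,float)+cal["t"]); return p[:2]/p[2]
def crop(im,x0,y0,x1,y1,s,name):
    c=cv2.resize(im[y0:y1,x0:x1],None,fx=s,fy=s,interpolation=cv2.INTER_CUBIC); cv2.imwrite("pics/"+name,c)
E
python3 - <<'E'
from h import *
t=cv2.imread("pics/top0.png"); s=cv2.imread("pics/scene0.png")
crop(t,340,220,540,360,4,"c1.png"); crop(s,240,230,320,300,8,"c2.png"); crop(t,250,120,330,260,4,"c3.png"); crop(t,430,170,510,250,7,"c4.png"); crop(s,120,250,280,370,5,"c5.png")
E
```

```text
(no output)
```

View pics/c1.png

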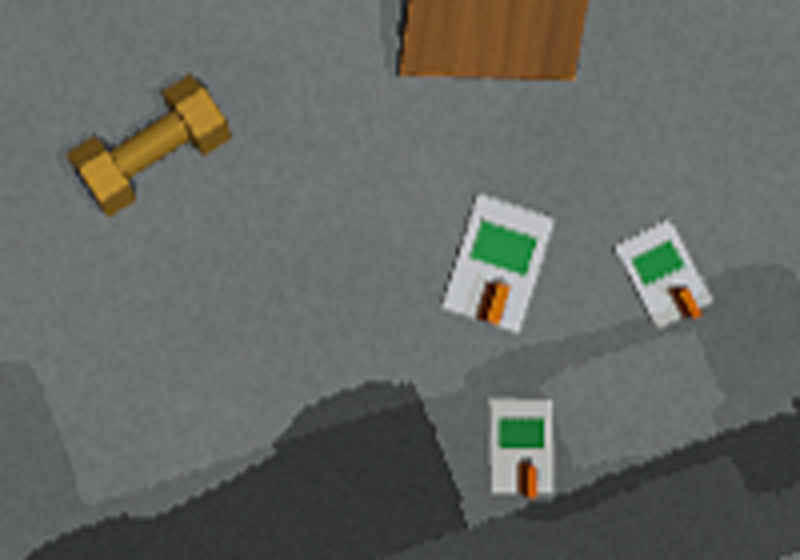

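View pics/c2.png

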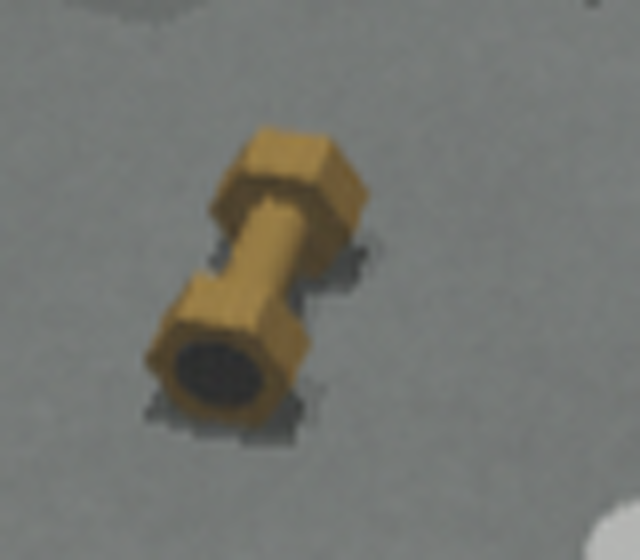

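View pics/c3.png

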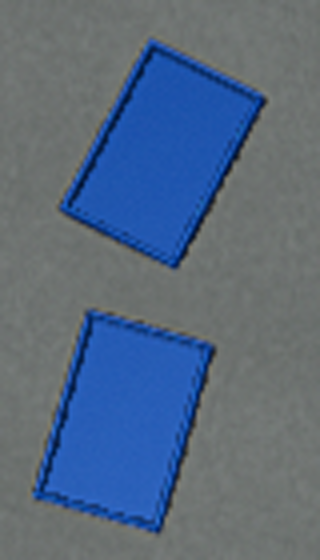

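View pics/c4.png

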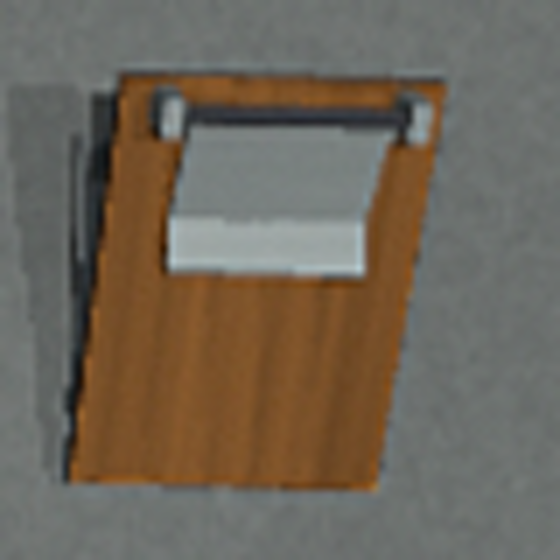

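View pics/c5.png

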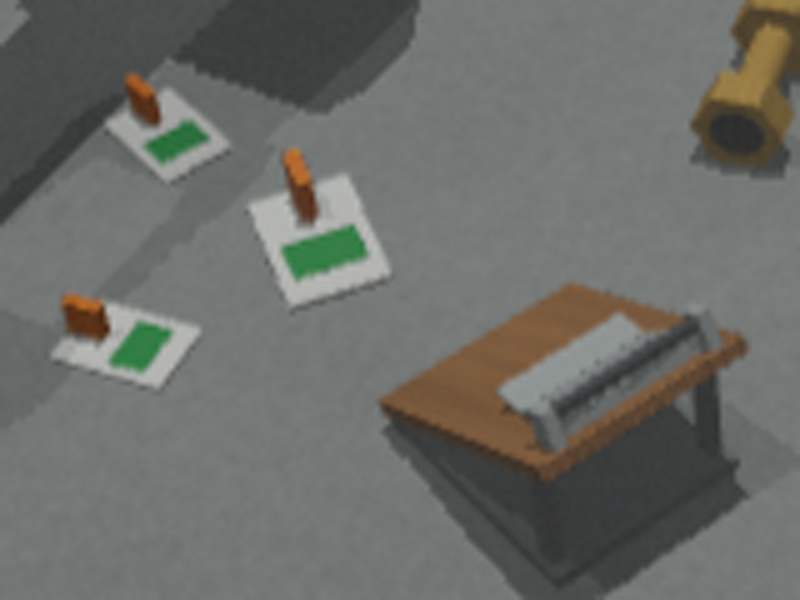

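```bash
cat > fit.py <<'E'
from h import *
from scipy.optimize import least_squares
T=robot.get_calibration("top"); S=robot.get_calibration("scene")
def fit2(pts,model,x0,cam=T):
    # model: local 3D pts at z; params x,y,yaw
    def f(p):
        c,s=np.cos(p[2]),np.sin(p[2])
        return np.concatenate([proj(cam,[p[0]+c*m[0]-s*m[1],p[1]+s*m[0]+c*m[1],m[2]])-q for m,q in zip(model,pts)])
    r=least_squares(f,x0); return r.x,np.abs(r.fun).max()
if __name__=="__main__":
    for nm,P in [("t1",[(88,310),(215,346),(160,532),(37,497)]),("t2",[(152,40),(266,98),(176,268),(60,208)])]:
        P=np.array(P)/4+[250,120]
        m=[(.075,.05,.018),(.075,-.05,.018),(-.075,-.05,.018),(-.075,.05,.018)]
        r=fit2(P,m,[.6,.2,0]); print(nm,r,np.hypot(*r[0][:2]))
    print("t3",onz(T,152,288,.018),np.hypot(*onz(T,152,288,.018)[:2]))
    P=np.array([(480,195),(553,217),(520,332),(443,307)])/4+[340,220]
    m=[(.015,.03,.004),(.015,-.03,.004),(-.075,-.03,.004),(-.075,.03,.004)]
    m=[(a+.06,b,c) for a,b,c in m]  # origin at tag_grip: front +.075 rear -.015
    print("tag",fit2(P,m,[.5,-.2,0]))
    P=np.array([(120,73),(445,80),(380,490),(70,483)])/7+[430,170]
    a=np.radians(28); m=[]
    for bx,by in [(.09,.065),(.09,-.065),(-.09,-.065),(-.09,.065)]: m.append((bx*np.cos(a),by,.062+bx*np.sin(a)))
    print("board",fit2(P,m,[.6,-.2,0]))
    # coupling guess: waist midpoint
    print("coup",onz(T,340+148/4,220+146/4,.038))
    for q in [(115,162),(185,125)]: print(onz(T,340+q[0]/4,220+q[1]/4,.038))
E
python3 fit.py
```

```text
t1 (array([ 0.60050128,  0.27070776, -0.27404058]), np.float64(0.6160942980519053)) 0.6586990843231069
t2 (array([ 0.80652872,  0.24222855, -0.4860348 ]), np.float64(0.36574856376304865)) 0.8421183100097203
t3 [0.41055606 0.66260908 0.018     ] 0.7794915448648506
tag (array([ 0.3890745 , -0.27282901, -0.31435811]), np.float64(0.5186710855745105))
board (array([ 0.63591095, -0.27383278, -0.01905985]), np.float64(0.4408858440891663))
coup [ 0.50459497 -0.01640512  0.038     ]
[0.49278648 0.00805038 0.038     ]
[ 0.52010459 -0.04385416  0.038     ]
```

```bash
cat > ov.py <<'E'
from h import *
def Rz(y): c,s=np.cos(y),np.sin(y); return np.array([[c,-s,0],[s,c,0],[0,0,1]])
def box(x0,x1,y0,y1,z0,z1):
    V=[(x,y,z) for x in(x0,x1) for y in(y0,y1) for z in(z0,z1)]
    return [(V[i],V[j]) for i in range(8) for j in range(i) if bin(i^j).count("1")==1]
def hexl():
    L=[]
    r=.025/np.cos(np.pi/6)
    for x0,x1 in[(-.055,-.03),(.03,.055)]:
        p=[(r*np.cos(k*np.pi/3),r*np.sin(k*np.pi/3)) for k in range(6)]
        for k in range(6):
            a,b=p[k],p[(k+1)%6]
            for x in(x0,x1): L.append(((x,*a),(x,*b)))
            L.append(((x0,*a),(x1,*a)))
    return L
def draw(im,cal,L,R,t,col,s,o):
    for a,b in L:
        pa=(proj(cal,R@np.array(a)+t)-o)*s; pb=(proj(cal,R@np.array(b)+t)-o)*s
        cv2.line(im,tuple(np.int32(pa)),tuple(np.int32(pb)),col,1,cv2.LINE_AA)
a=np.radians(28); Ry=np.array([[np.cos(a),0,-np.sin(a)],[0,1,0],[np.sin(a),0,np.cos(a)]])
E
cat > o1.py <<'E'
from ov import *
T=robot.get_calibration("top"); S=robot.get_calibration("scene")
def go(name,cal,src,o,e,s):
    im=cv2.imread(src)[o[1]:e[1],o[0]:e[0]]; im=cv2.resize(im,None,fx=s,fy=s,interpolation=cv2.INTER_CUBIC)
    o=np.array(o)-0.5+0.5/s
    draw(im,cal,hexl(),Rz(-1.086),np.array([.506,-.0175,.025]),(255,0,255),s,o)
    draw(im,cal,box(-.015,.075,-.03,.03,0,.004)+box(-.015,.015,-.005,.005,.004,.036),Rz(-.314),np.array([.3891,-.2728,0]),(255,0,0),s,o)
    draw(im,cal,box(-.09,.09,-.065,.065,-.01,0)+box(.07,.071,-.045,.045,0,.01),Rz(-.019)@Ry,np.array([.6359,-.2738,.062]),(0,255,255),s,o)
    draw(im,cal,box(-.075,.075,-.05,.05,0,.018),Rz(-.274),np.array([.6005,.2707,0]),(255,255,0),s,o)
    cv2.imwrite("pics/"+name,im)
go("o_top.png",T,"pics/top0.png",(255,165),(515,325),3)
go("o_s1.png",S,"pics/scene0.png",(120,225),(300,370),4)
E
python3 o1.py
```

```text
(no output)
```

View pics/o_top.png

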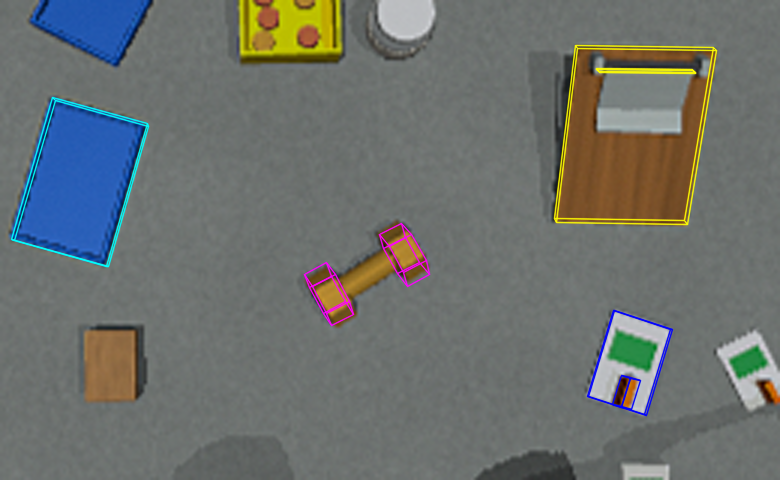

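View pics/o_s1.png

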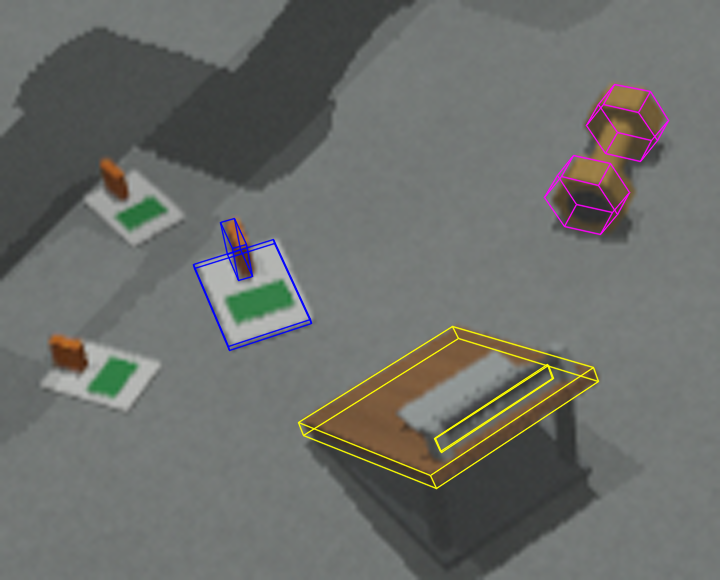

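{"fn": "move_arm", "kwargs": {"commands": [{"translation": [0.0085, 0.0246, -0.006], "yaw": -0.052, "grip": 0.04}, {"translation": [0.0085, 0.0246, -0.006], "yaw": -0.052, "grip": 0.04}, {"translation": [0.0085, 0.0246, -0.006], "yaw": -0.052, "grip": 0.04}, {"translation": [0.0085, 0.0246, -0.006], "yaw": -0.052, "grip": 0.04}, {"translation": [0.0085, 0.0246, -0.006], "yaw": -0.052, "grip": 0.04}, {"translation": [0.0085, 0.0246, -0.006], "yaw": -0.052, "grip": 0.04}, {"translation": [0.0085, 0.0246, -0.006], "yaw": -0.052, "grip": 0.04}, {"translation": [0.0085, 0.0246, -0.006], "yaw": -0.052, "grip": 0.04}, {"translation": [0.0085, 0.0246, -0.006], "yaw": -0.052, "grip": 0.04}, {"translation": [0.0085, 0.0246, -0.006], "yaw": -0.052, "grip": 0.04}, {"translation": [0.0085, 0.0246, -0.006], "yaw": -0.052, "grip": 0.04}, {"translation": [0.0085, 0.0246, -0.006], "yaw": -0.052, "grip": 0.04}, {"translation": [0.0085, 0.0246, -0.006], "yaw": -0.052, "grip": 0.04}, {"translation": [0.0085, 0.0246, -0.006], "yaw": -0.052, "grip": 0.04}, {"translation": [0, 0, 0], "yaw": 0, "grip": 0.04}]}}

```text
clock: 1.4
tool_pos: [0.3893, -0.2696, 0.1313]
ee_rot: [0.0, -0.588, 0.809, 0.002]
ft_force: [-1.3, -0.0, 0.1]
grip_width: 0.04
```

```bash
cat > st.py <<'E'
from h import *
from scipy.spatial.transform import Rotation as Ro
def st():
    o=robot.observe(); q=o["ee_rot"]; M=Ro.from_quat([q[1],q[2],q[3],q[0]]).as_matrix()
    print("t",round(o["clock"],2),"p",o["tool_pos"].round(4),"yaw",round(np.arctan2(M[1,0],M[0,0]),4),"z",M[:,2].round(3),"F",o["ft_force"].round(1),"w",round(o["grip_width"],4),"q",o["joint_pos"].round(2)); return o
E
python3 - <<'E'
from st import *
st(); W=robot.get_calibration("wrist"); im=robot.capture("wrist")[:,:,::-1].copy()
cv2.imwrite("pics/w1.png",im); print(proj(W,[.389,-.273,.036]))
import pickle; pickle.dump(W,open("w1.pkl","wb"))
E
```

```text
t 1.4 p [ 0.3893 -0.2696  0.1313] yaw -1.8851 z [-0.002  0.004 -1.   ] F [-1.3 -0.   0.1] w 0.04 q [-0.66 -0.05  2.11  0.    1.08  1.22]
[319.57122388 226.32085807]
```

View pics/w1.png

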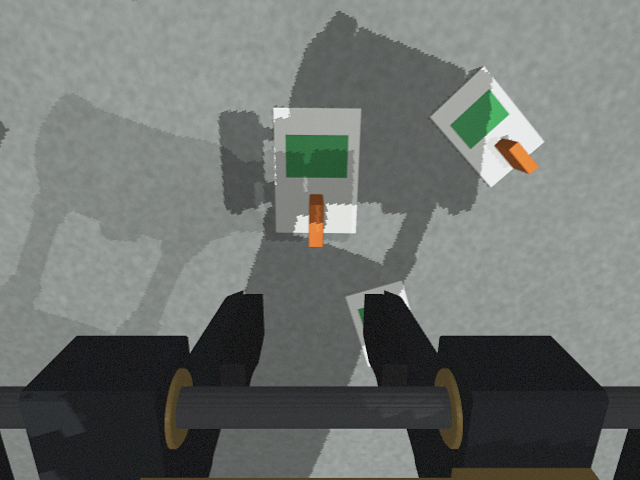

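```bash
python3 - <<'E'
from h import *; import pickle
from scipy.optimize import least_squares
from fit import fit2
W=pickle.load(open("w1.pkl","rb"))
m=[(.075,.03,.004),(.075,-.03,.004),(-.015,-.03,.004),(-.015,.03,.004)]
print(fit2([(274,108),(361,108),(357,233),(276,233)],m,[.39,-.27,-.3],W))
print(onz(W,316,219,.036),onz(W,316,247,.036))
E
```

```text
(array([ 0.38935138, -0.27125575, -0.31853898]), np.float64(0.8860678450400314))
[ 0.394598   -0.27229923  0.036     ] [ 0.37569428 -0.26617924  0.036     ]
```

{"fn": "move_arm", "kwargs": {"commands": [{"translation": [0, 0, -0.02], "yaw": 0, "grip": 0.04}, {"translation": [0, 0, -0.02], "yaw": 0, "grip": 0.04}, {"translation": [0, 0, -0.02], "yaw": 0, "grip": 0.04}, {"translation": [0, 0, -0.02], "yaw": 0, "grip": 0.04}, {"translation": [0, 0, 0], "yaw": 0, "grip": 0.04}, {"translation": [0, 0, 0], "yaw": 0, "grip": 0.04}]}}

```text
clock: 1.95
tool_pos: [0.3887, -0.2741, 0.0524]
ee_rot: [-0.0, -0.587, 0.809, 0.001]
ft_force: [-0.4, -0.7, 0.4]
grip_width: 0.04
```

{"fn": "move_arm", "kwargs": {"commands": [{"translation": [0.0005, 0.0023, -0.009], "yaw": 0, "grip": 0.04}, {"translation": [0, 0, -0.009], "yaw": 0, "grip": 0.04}, {"translation": [0, 0, -0.009], "yaw": 0, "grip": 0.04}, {"translation": [0, 0, 0], "yaw": 0, "grip": 0.04}, {"translation": [0, 0, 0], "yaw": 0, "grip": 0.005}, {"translation": [0, 0, 0], "yaw": 0, "grip": 0.005}, {"translation": [0, 0, 0], "yaw": 0, "grip": 0.005}, {"translation": [0, 0, 0], "yaw": 0, "grip": 0.005}], "grip_force": 15}}

```text
clock: 2.62
tool_pos: [0.3907, -0.2719, 0.0266]
ee_rot: [0.0, -0.587, 0.809, -0.0]
ft_force: [-1.0, -0.4, -0.1]
grip_width: 0.0153
```

{"fn": "move_arm", "kwargs": {"commands": [{"translation": [0, 0, 0], "yaw": 0, "grip": 0.005}, {"translation": [0, 0, 0], "yaw": 0, "grip": 0.005}, {"translation": [0, 0, 0.02], "yaw": 0, "grip": 0.005}, {"translation": [0, 0, 0.03], "yaw": 0, "grip": 0.005}, {"translation": [0, 0, 0.03], "yaw": 0, "grip": 0.005}, {"translation": [0, 0, 0.03], "yaw": 0, "grip": 0.005}, {"translation": [0, 0, 0.02], "yaw": 0, "grip": 0.005}, {"translation": [0, 0, 0], "yaw": 0, "grip": 0.005}, {"translation": [0, 0, 0], "yaw": 0, "grip": 0.005}]}}

```text
clock: 3.37
tool_pos: [0.3912, -0.2723, 0.1575]
ee_rot: [0.0, -0.587, 0.809, -0.002]
ft_force: [-0.1, 0.0, -0.6]
grip_width: 0.0046
```

```bash
python3 - <<'E'
from st import *
st(); im=robot.capture("wrist")[:,:,::-1].copy()
cv2.imwrite("pics/w2.png",im)
a=np.radians(28);B=np.array([.6359,-.2738,.062]);y=-.019
for X in (-.072,-.03,-.005):
    g=np.array([X*np.cos(a)-.030*np.sin(a),0,X*np.sin(a)+.030*np.cos(a)])
    c,s=np.cos(y),np.sin(y); g=np.array([c*g[0],s*g[0],g[2]])+B; g[2]-=.005; print(X,"TCP",g.round(4))
E
```

```text
t 3.37 p [ 0.3912 -0.2723  0.1575] yaw -1.886 z [ 0.003 -0.002 -1.   ] F [-0.1  0.  -0.6] w 0.0046 q [-0.66 -0.07  2.08  0.    1.13  1.23]
-0.072 TCP [ 0.5583 -0.2723  0.0497]
-0.03 TCP [ 0.5953 -0.273   0.0694]
-0.005 TCP [ 0.6174 -0.2734  0.0811]
```

View pics/w2.png

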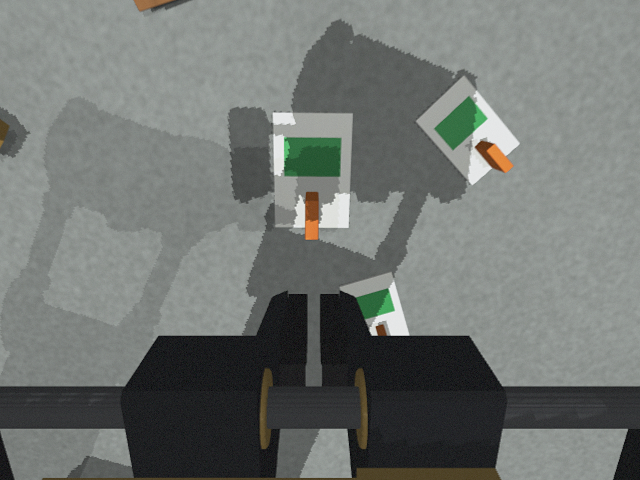

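```bash
python3 - <<'E'
from st import *
from fit import fit2
st(); W=robot.get_calibration("wrist")
m=[(.075,.03,.004),(.075,-.03,.004),(-.015,-.03,.004),(-.015,.03,.004)]
print(fit2([(274,113),(353,113),(349,228),(275,228)],m,[.39,-.27,-.3],W))
print(onz(W,312,216,.036),onz(W,312,240,.036))
o=robot.observe(); print("tip proj",proj(W,o["tool_pos"]+[0,0,-.014]),proj(W,o["tool_pos"]))
im=robot.capture("top")[:,:,::-1]; crop(im,380,200,540,320,5,"t2.png")
im=robot.capture("scene")[:,:,::-1]; crop(im,120,200,280,320,5,"s2.png")
E
```

```text
t 3.42 p [ 0.3901 -0.2715  0.1558] yaw -1.886 z [ 0. -0. -1.] F [ 0.2  0.9 -0.7] w 0.0047 q [-0.66 -0.07  2.09  0.    1.13  1.23]
(array([ 0.38768218, -0.26928344, -0.32533891]), np.float64(0.9724020044909594))
[ 0.39184318 -0.27042194  0.036     ] [ 0.37431755 -0.26467102  0.036     ]
tip proj [314.36188394 278.53839537] [314.41666877 291.52468929]
```

View pics/s2.png

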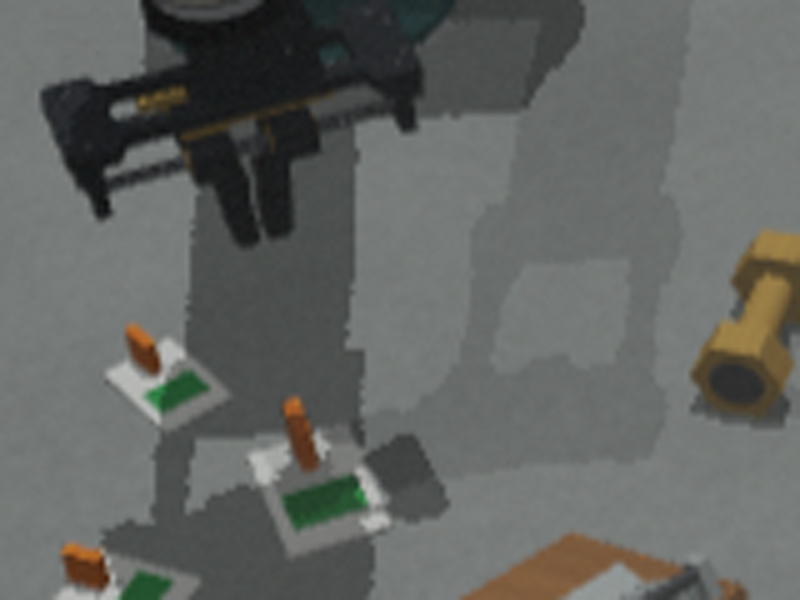

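{"fn": "move_arm", "kwargs": {"commands": [{"translation": [-0.001, 0.001, -0.03], "yaw": 0, "grip": 0.03}, {"translation": [-0.001, 0, -0.03], "yaw": 0, "grip": 0.03}, {"translation": [0, 0, -0.03], "yaw": 0, "grip": 0.03}, {"translation": [0, 0, -0.026], "yaw": 0, "grip": 0.03}, {"translation": [0, 0, -0.016], "yaw": 0, "grip": 0.03}, {"translation": [0, 0, 0], "yaw": 0, "grip": 0.03}, {"translation": [0, 0, 0], "yaw": 0, "grip": 0.0}, {"translation": [0, 0, 0], "yaw": 0, "grip": 0.0}, {"translation": [0, 0, 0], "yaw": 0, "grip": 0.0}, {"translation": [0, 0, 0], "yaw": 0, "grip": 0.0}, {"translation": [0, 0, 0], "yaw": 0, "grip": 0.0}, {"translation": [0, 0, 0], "yaw": 0, "grip": 0.0}], "grip_force": 20}}

```text
clock: 4.52
tool_pos: [0.3889, -0.2711, 0.025]
ee_rot: [0.0, -0.587, 0.809, -0.001]
ft_force: [-0.1, -0.1, -0.2]
grip_width: 0.0006
```

```bash
python3 - <<'E'
from st import *
st(); im=robot.capture("wrist")[:,:,::-1]; cv2.imwrite("pics/w3.png",im)
im=robot.capture("scene")[:,:,::-1]; crop(im,120,240,240,320,6,"s3.png")
E
```

```text
t 4.52 p [ 0.3889 -0.2711  0.025 ] yaw -1.886 z [ 0.001 -0.001 -1.   ] F [-0.1 -0.1 -0.2] w 0.0006 q [-0.66  0.09  2.2  -0.    0.85  1.22]
```

View pics/w3.png

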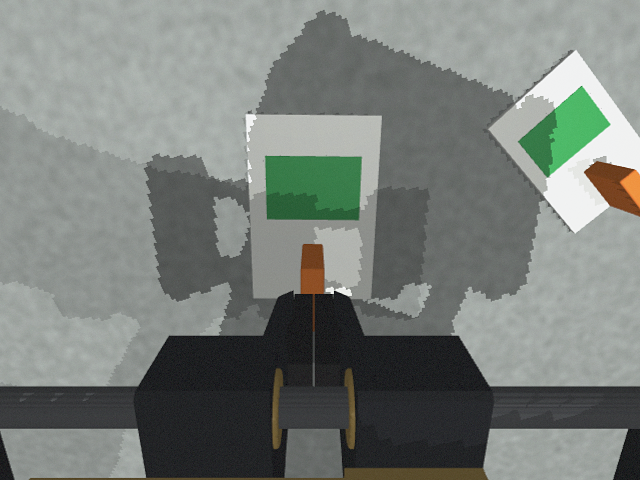

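View pics/s3.png

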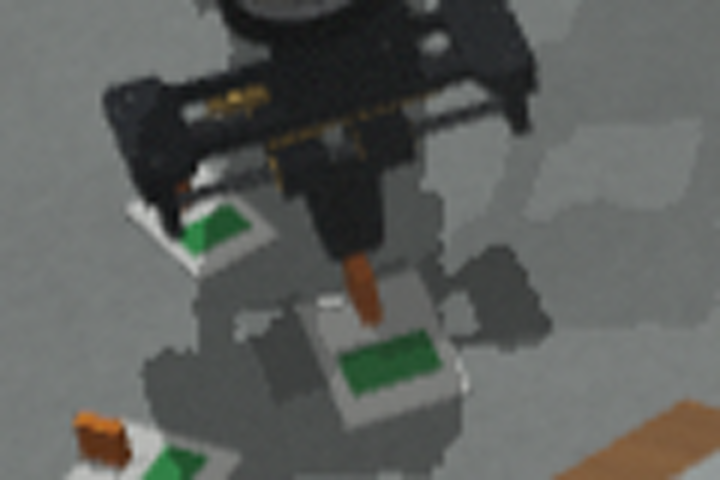

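```bash
python3 - <<'E'
from st import *
from fit import fit2
W=robot.get_calibration("wrist")
m=[(.075,.03,.004),(.075,-.03,.004),(-.015,-.03,.004),(-.015,.03,.004)]
print(fit2([(247,114),(382,116),(371,298),(253,298)],m,[.39,-.27,-.3],W))
print("rib top rear",onz(W,313,294,.036),"bot front",onz(W,313,245,.004))
o=robot.observe();p=o["tool_pos"]
for d in (-.014,0,.005): print(proj(W,p+[0,0,d]))
h=np.array([np.cos(-.315),np.sin(-.315),0])
print(proj(W,p+h*.009+[0,0,-.014]))
T=robot.get_calibration("top"); im=robot.capture("top")[:,:,::-1]; crop(im,400,220,540,340,5,"t3.png")
C=-W["R"].T@W["t"]; print("cam",C-p)
E
```

```text
(array([ 0.38969216, -0.27024658, -0.32809602]), np.float64(1.2431361606804785))
rib top rear [ 0.39304586 -0.27164755  0.036     ] bot front [ 0.40291435 -0.27484213  0.004     ]
[314.29542762 278.58361764]
[314.35570435 291.54762573]
[314.37938372 296.640463  ]
[314.28933776 261.27141015]
cam [ 0.07878438 -0.02532949  0.16761336]
```

View pics/t3.png

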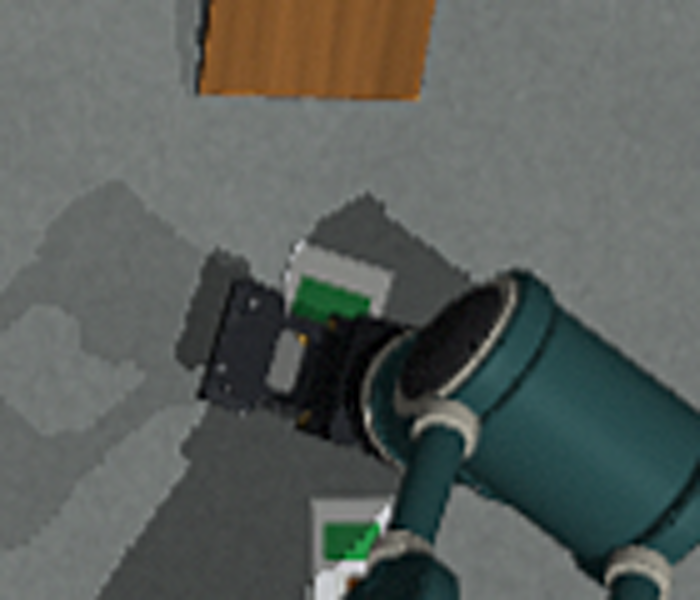

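```bash
python3 - <<'E'
from st import *
S=robot.get_calibration("scene")
p=robot.observe()["tool_pos"]
for d in (-.014,.0,.011,.02,.03): print(d,proj(S,p+[0,0,d]))
print("rib top",proj(S,[.389,-.271,.036]),"obs tip 178.3,280.8")
E
```

```text
-0.014 [179.70336464 288.8726638 ]
0.0 [179.04733781 285.43024615]
0.011 [178.52708285 282.70027418]
0.02 [178.0982344  280.44994627]
0.03 [177.61833597 277.93174007]
rib top [178.53168142 282.70715532] obs tip 178.3,280.8
```

{"fn": "move_arm", "kwargs": {"commands": [{"translation": [0, 0, 0], "yaw": 0, "grip": 0.03}, {"translation": [0, 0, 0], "yaw": 0, "grip": 0.03}, {"translation": [0, 0, 0], "yaw": 0, "grip": 0.03}, {"translation": [0, 0, 0], "yaw": 0, "grip": 0.03}, {"translation": [0, 0, -0.003], "yaw": 0, "grip": 0.03}, {"translation": [0, 0, -0.003], "yaw": 0, "grip": 0.03}, {"translation": [0, 0, 0], "yaw": 0, "grip": 0.03}]}}

```text
clock: 5.25
tool_pos: [0.3878, -0.2702, 0.0173]
ee_rot: [-0.0, -0.587, 0.809, 0.001]
ft_force: [-0.7, -0.5, 0.2]
grip_width: 0.0301
```

```bash
python3 - <<'E'
from st import *
st(); im=robot.capture("wrist")[:,:,::-1]; crop(im,160,160,480,400,2.5,"w4.png")
im=robot.capture("scene")[:,:,::-1]; crop(im,140,250,220,310,8,"s4.png")
E
```

```text
t 5.25 p [ 0.3878 -0.2702  0.0173] yaw -1.886 z [-0.001  0.001 -1.   ] F [-0.7 -0.5  0.2] w 0.0301 q [-0.66  0.11  2.2   0.    0.83  1.22]
```

View pics/s4.png

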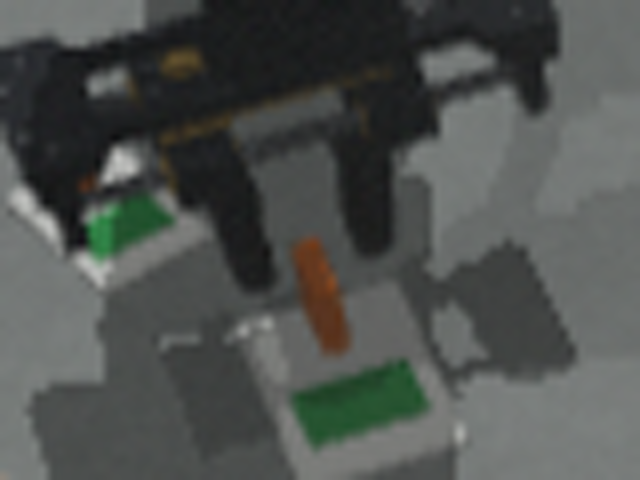

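View pics/w4.png

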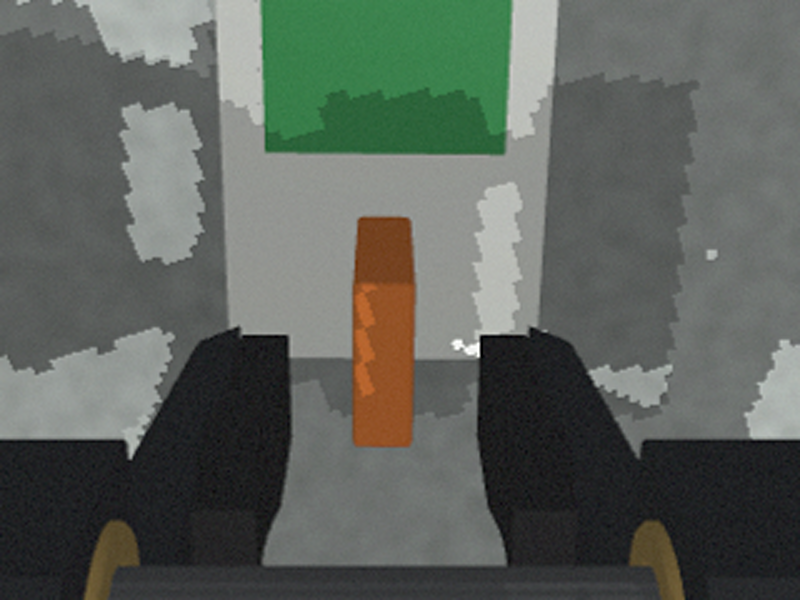

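```bash
python3 - <<'E'
from st import *
W=robot.get_calibration("wrist"); S=robot.get_calibration("scene")
p=robot.observe()["tool_pos"]
h=np.array([np.cos(-.315),np.sin(-.315),0]); l=np.array([-h[1],h[0],0])
def rel(X): d=X-p; return (d@h).round(4),(d@l).round(4),d[2].round(4)
for dep in (.160,.164,.168):
  for u,v in ((160+289/2.5,160+337/2.5),(160+480/2.5,160+337/2.5)):
    X=W["R"].T@(dep*np.linalg.inv(W["K"])@np.array([u,v,1])-W["t"]); print(dep,rel(X))
# scene check tips: left (255,288) right(375,252) crop 8 offset 140,250
for u,v in ((140+255/8,250+285/8),(140+375/8,250+250/8)):
  C,d=ray(S,u,v)
  for z in (.003,.03,.045): X=C+d*(z-C[2])/d[2]; print("scene z",z,rel(X))
E
```

```text
0.16 (np.float64(0.0101), np.float64(0.0151), np.float64(0.0232))
0.16 (np.float64(0.0101), np.float64(-0.0146), np.float64(0.0231))
0.164 (np.float64(0.0083), np.float64(0.0155), np.float64(0.0196))
0.164 (np.float64(0.0083), np.float64(-0.015), np.float64(0.0195))
0.168 (np.float64(0.0065), np.float64(0.0159), np.float64(0.016))
0.168 (np.float64(0.0064), np.float64(-0.0153), np.float64(0.0159))
scene z 0.003 (np.float64(-0.0304), np.float64(-0.0158), np.float64(-0.0147))
scene z 0.03 (np.float64(-0.0018), np.float64(-0.0199), np.float64(0.0123))
scene z 0.045 (np.float64(0.014), np.float64(-0.0222), np.float64(0.0273))
scene z 0.003 (np.float64(-0.0291), np.float64(0.0294), np.float64(-0.0147))
scene z 0.03 (np.float64(-0.0005), np.float64(0.0243), np.float64(0.0123))
scene z 0.045 (np.float64(0.0153), np.float64(0.0214), np.float64(0.0273))
```

{"fn": "move_arm", "kwargs": {"commands": [{"translation": [0.001, -0.0005, -0.006], "yaw": 0, "grip": 0.03}, {"translation": [0, 0, -0.006], "yaw": 0, "grip": 0.03}, {"translation": [0, 0, -0.006], "yaw": 0, "grip": 0.03}, {"translation": [0, 0, -0.004], "yaw": 0, "grip": 0.03}, {"translation": [0, 0, 0], "yaw": 0, "grip": 0.0}, {"translation": [0, 0, 0], "yaw": 0, "grip": 0.0}, {"translation": [0, 0, 0], "yaw": 0, "grip": 0.0}, {"translation": [0, 0, 0], "yaw": 0, "grip": 0.0}, {"translation": [0, 0, 0], "yaw": 0, "grip": 0.0}], "grip_force": 15}}

```text
clock: 6.1
tool_pos: [0.3895, -0.2712, -0.0037]
ee_rot: [0.0, -0.587, 0.809, -0.0]
ft_force: [-0.3, -0.5, -0.1]
grip_width: 0.0099
```

```bash
python3 - <<'E'
from st import *
st(); im=robot.capture("wrist")[:,:,::-1]; crop(im,160,160,480,400,2.5,"w5.png")
E
```

```text
t 6.1 p [ 0.3895 -0.2712 -0.0037] yaw -1.886 z [ 0. -0. -1.] F [-0.3 -0.5 -0.1] w 0.0099 q [-0.66  0.14  2.21  0.    0.79  1.23]
```

View pics/w5.png

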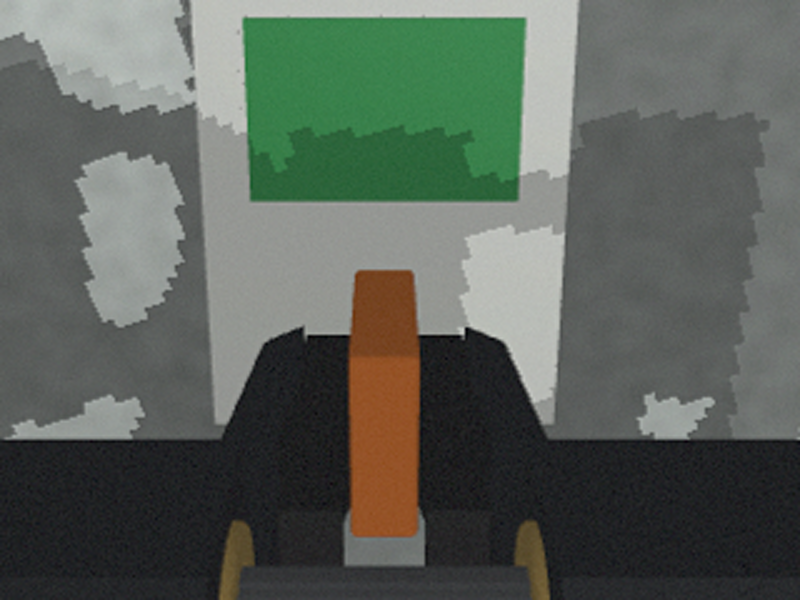

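{"fn": "move_arm", "kwargs": {"commands": [{"translation": [0, 0, 0.008], "yaw": 0, "grip": 0.0}, {"translation": [0, 0, 0.016], "yaw": 0, "grip": 0.0}, {"translation": [0, 0, 0.02], "yaw": 0, "grip": 0.0}, {"translation": [0.01, 0, 0.02], "yaw": 0.0295, "grip": 0.0}, {"translation": [0.019, 0, 0.012], "yaw": 0.0295, "grip": 0.0}, {"translation": [0.019, 0, 0], "yaw": 0.0295, "grip": 0.0}, {"translation": [0.019, 0, 0], "yaw": 0.0295, "grip": 0.0}, {"translation": [0.019, 0, 0], "yaw": 0.0295, "grip": 0.0}, {"translation": [0.019, 0, 0], "yaw": 0.0295, "grip": 0.0}, {"translation": [0.019, -0.0005, 0], "yaw": 0.0295, "grip": 0.0}, {"translation": [0.019, -0.0005, 0], "yaw": 0.0295, "grip": 0.0}, {"translation": [0.018, 0, 0], "yaw": 0.0295, "grip": 0.0}, {"translation": [0.01, 0, 0], "yaw": 0.0295, "grip": 0.0}, {"translation": [0, 0, 0], "yaw": 0, "grip": 0.0}, {"translation": [0, 0, 0], "yaw": 0, "grip": 0.0}, {"translation": [0, 0, 0], "yaw": 0, "grip": 0.0}]}}

```text
clock: 7.48
tool_pos: [0.5592, -0.2719, 0.072]
ee_rot: [-0.0, -0.7, 0.714, 0.001]
ft_force: [0.0, -0.4, -1.2]
grip_width: 0.0097
```

```bash
python3 - <<'E'
from st import *
st(); im=robot.capture("wrist")[:,:,::-1]; cv2.imwrite("pics/w6.png",im)
im=robot.capture("scene")[:,:,::-1]; crop(im,140,240,300,360,5,"s6.png")
E
```

```text
t 7.48 p [ 0.5592 -0.2719  0.072 ] yaw -1.5915 z [-0.001  0.    -1.   ] F [ 0.  -0.4 -1.2] w 0.0097 q [-0.49  0.29  1.85 -0.    1.    1.1 ]
```

View pics/w6.png

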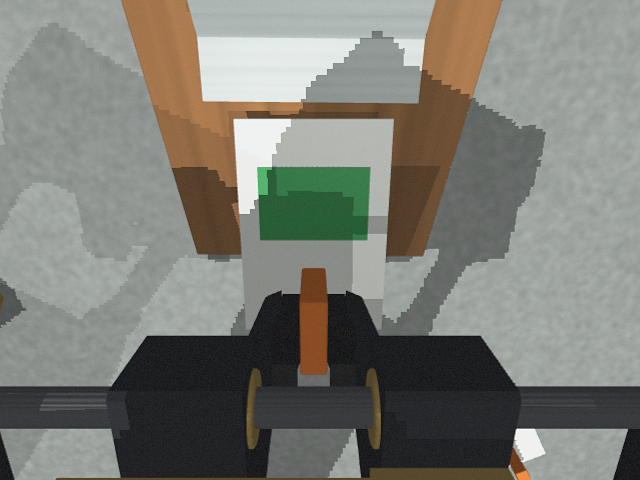

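View pics/s6.png

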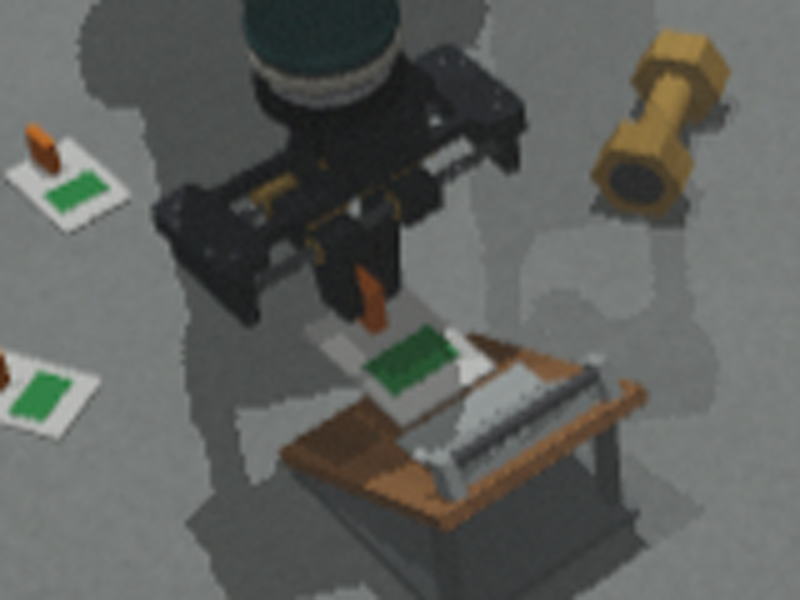

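{"fn": "move_arm", "kwargs": {"commands": [{"translation": [0, 0, -0.004], "yaw": 0, "grip": 0.0}, {"translation": [0, 0, -0.004], "yaw": 0, "grip": 0.0}, {"translation": [0, 0, -0.004], "yaw": 0, "grip": 0.0}, {"translation": [0, 0, -0.004], "yaw": 0, "grip": 0.0}, {"translation": [0, 0, -0.004], "yaw": 0, "grip": 0.0}, {"translation": [0, 0, -0.004], "yaw": 0, "grip": 0.0}, {"translation": [0, 0, -0.004], "yaw": 0, "grip": 0.0}, {"translation": [0, 0, -0.004], "yaw": 0, "grip": 0.0}]}}

```text
clock: 8.25
tool_pos: [0.5601, -0.272, 0.0395]
ee_rot: [-0.0, -0.7, 0.714, 0.0]
ft_force: [-3.3, 0.4, 1.0]
grip_width: 0.0094
```

```bash
python3 - <<'E'
from st import *
st(); im=robot.capture("scene")[:,:,::-1]; crop(im,160,260,280,350,6,"s7.png")
E
```

```text
t 8.25 p [ 0.5601 -0.272   0.0395] yaw -1.5911 z [-0.  0. -1.] F [-3.3  0.4  1. ] w 0.0094 q [-0.49  0.33  1.87  0.    0.94  1.1 ]
```

View pics/s7.png

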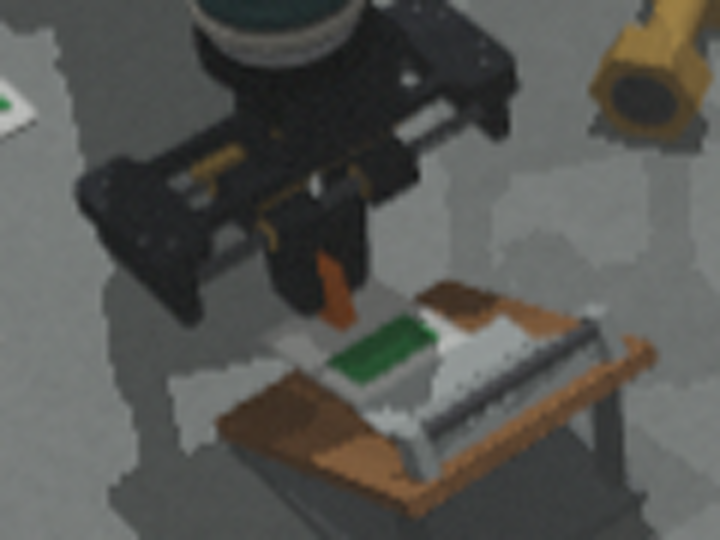

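{"fn": "move_arm", "kwargs": {"commands": [{"translation": [-0.002, 0, -0.003], "yaw": 0, "grip": 0.0}, {"translation": [-0.001, 0, -0.003], "yaw": 0, "grip": 0.0}, {"translation": [0, 0, -0.003], "yaw": 0, "grip": 0.0}, {"translation": [0, 0, -0.003], "yaw": 0, "grip": 0.0}, {"translation": [0, 0, -0.003], "yaw": 0, "grip": 0.0}, {"translation": [0, 0, -0.002], "yaw": 0, "grip": 0.0}, {"translation": [0, 0, 0], "yaw": 0, "grip": 0.0}]}}

```text
clock: 8.88
tool_pos: [0.5571, -0.272, 0.0225]
ee_rot: [-0.0, -0.7, 0.714, 0.0]
ft_force: [0.2, 0.1, 0.8]
grip_width: 0.0099
```

```bash
python3 - <<'E'
from st import *
st(); im=robot.capture("scene")[:,:,::-1]; crop(im,160,260,280,350,6,"s8.png")
im=robot.capture("wrist")[:,:,::-1]; cv2.imwrite("pics/w8.png",im)
E
```

```text
t 8.88 p [ 0.5571 -0.272   0.0225] yaw -1.591 z [-0.001  0.    -1.   ] F [0.2 0.1 0.8] w 0.0099 q [-0.49  0.35  1.89 -0.    0.91  1.1 ]
```

View pics/s8.png

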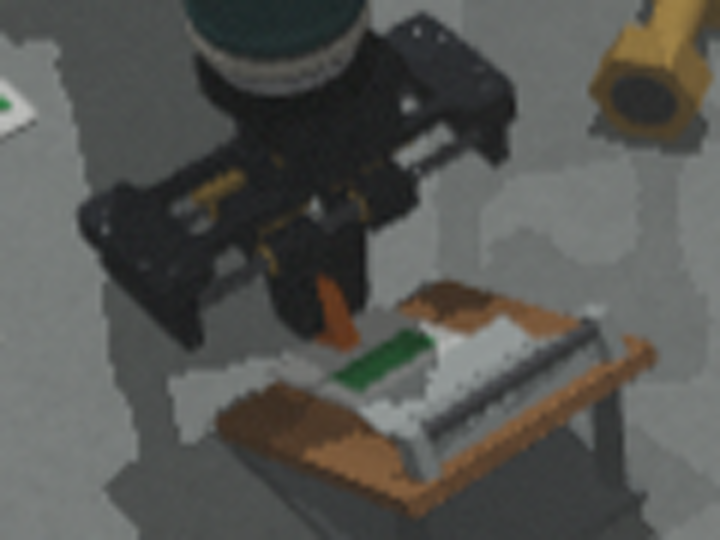

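View pics/w8.png

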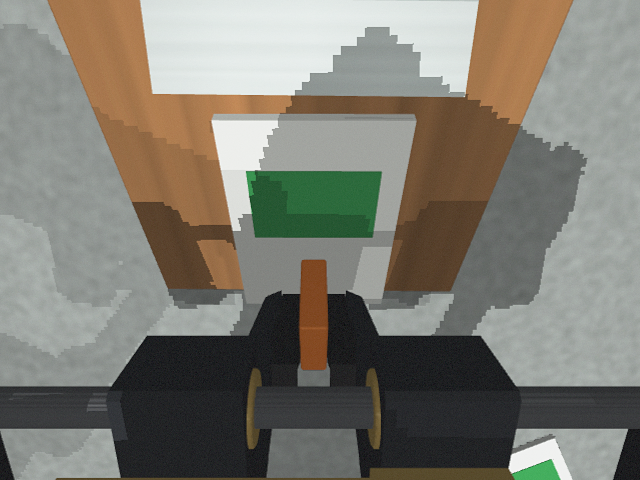

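```bash
python3 - <<'E'
from st import *
from scipy.optimize import least_squares
W=robot.get_calibration("wrist")
pts=np.array([(211,115),(416,115),(383,303),(243,303)])
m=np.array([(.075,.03,.004),(.075,-.03,.004),(-.015,-.03,.004),(-.015,.03,.004)])
def f(p):
    R=Ro.from_euler("ZYX",[p[3],-p[4],0]).as_matrix()
    return np.concatenate([proj(W,R@q+p[:3])-u for q,u in zip(m,pts)])
r=least_squares(f,[.56,-.272,.03,0,.3]); print(r.x.round(4),np.degrees(r.x[4]),r.fun.round(1))
B=np.array([.6359,-.2738,.062]); Rb=Ro.from_euler("ZYX",[-.019,-np.radians(28),0]).as_matrix()
R=Ro.from_euler("ZYX",[r.x[3],-r.x[4],0]).as_matrix()
for q in m-[0,0,.004]: print((Rb.T@(R@q+r.x[:3]-B)).round(4))
# clip lip pixels: on board frame x=.012,z=.010
for y in(.04,-.04): print(proj(W,Rb@[.012,y,.010]+B))
for y in(.065,-.065): print("boardlow",proj(W,Rb@[-.09,y,0]+B))
E
```

```text
[ 0.5691 -0.2719  0.0303 -0.0227  0.4375] 25.064548296900156 [-0.6 -0.4  0.4 -0.  -2.   0.5  2.3  0.2]
[ 0.0011  0.0304 -0.0005]
[ 0.0009 -0.0296 -0.0004]
[-0.089  -0.0293  0.0042]
[-0.0888  0.0307  0.0041]
[161.78936088  90.79198765]
[467.95645176  90.09926529]
boardlow [172.7965018 290.1077969]
boardlow [456.73426777 289.73533819]
```

{"fn": "move_arm", "kwargs": {"commands": [{"translation": [0, 0, -0.002], "yaw": 0, "grip": 0.0}, {"translation": [0.002, 0, -0.001], "yaw": 0, "grip": 0.0}, {"translation": [0.0044, 0, 0.0023], "yaw": 0, "grip": 0.0}, {"translation": [0.0044, 0, 0.0023], "yaw": 0, "grip": 0.0}, {"translation": [0.0044, 0, 0.0023], "yaw": 0, "grip": 0.0}, {"translation": [0.0044, 0, 0.0023], "yaw": 0, "grip": 0.0}, {"translation": [0.0044, 0, 0.0023], "yaw": 0, "grip": 0.0}, {"translation": [0.0044, 0, 0.0023], "yaw": 0, "grip": 0.0}], "grip_force": 22}}

```text
clock: 9.65
tool_pos: [0.5823, -0.2716, 0.0333]
ee_rot: [-0.002, -0.7, 0.714, 0.003]
ft_force: [-11.0, 0.8, 3.8]
grip_width: 0.0099
```

```bash
python3 - <<'E'
from st import *
st(); im=robot.capture("scene")[:,:,::-1]; crop(im,160,260,280,350,6,"s9.png")
im=robot.capture("wrist")[:,:,::-1]; cv2.imwrite("pics/w9.png",im)
E
```

```text
t 9.65 p [ 0.5823 -0.2716  0.0333] yaw -1.5907 z [-0.007  0.002 -1.   ] F [-11.    0.8   3.8] w 0.0099 q [-0.47  0.37  1.82 -0.    0.95  1.12]
```

View pics/s9.png

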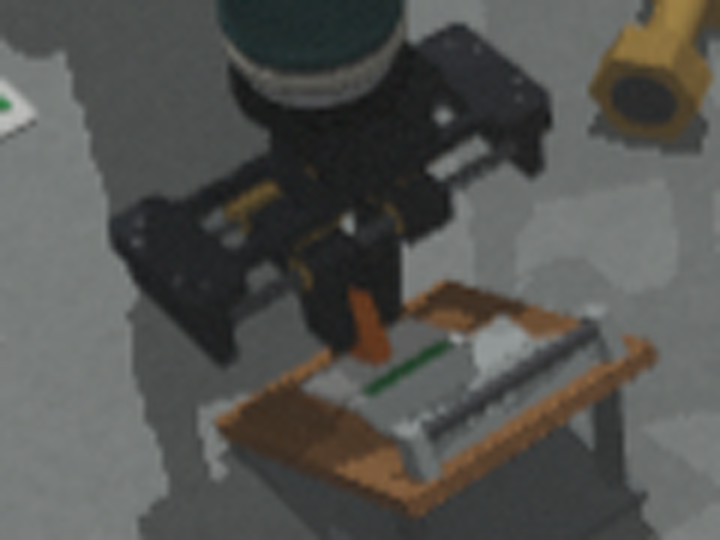

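View pics/w9.png

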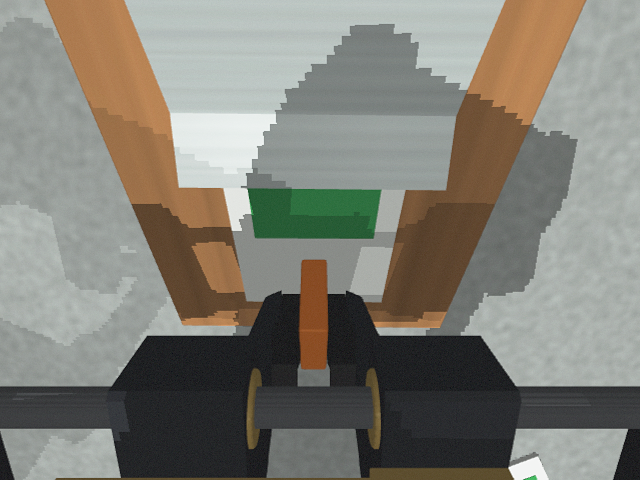

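{"fn": "move_arm", "kwargs": {"commands": [{"translation": [0.0035, 0, 0.0019], "yaw": 0, "grip": 0.0}, {"translation": [0.0035, 0, 0.0019], "yaw": 0, "grip": 0.0}, {"translation": [0.0035, 0, 0.0019], "yaw": 0, "grip": 0.0}, {"translation": [0.0035, 0, 0.0019], "yaw": 0, "grip": 0.0}, {"translation": [0.0035, 0, 0.0019], "yaw": 0, "grip": 0.0}, {"translation": [0.0035, 0, 0.0019], "yaw": 0, "grip": 0.0}]}}

```text
clock: 10.25
tool_pos: [0.6009, -0.271, 0.0432]
ee_rot: [-0.003, -0.7, 0.714, 0.005]
ft_force: [-12.1, 0.5, 5.6]
grip_width: 0.01
```

```bash
python3 - <<'E'
from st import *
st(); im=robot.capture("scene")[:,:,::-1]; crop(im,160,260,280,350,6,"s10.png")
im=robot.capture("wrist")[:,:,::-1]; cv2.imwrite("pics/w10.png",im)
E
```

```text
t 10.25 p [ 0.6009 -0.271   0.0432] yaw -1.5908 z [-0.012  0.003 -1.   ] F [-12.1   0.5   5.6] w 0.01 q [-0.46  0.39  1.78 -0.    0.99  1.13]
```

View pics/s10.png

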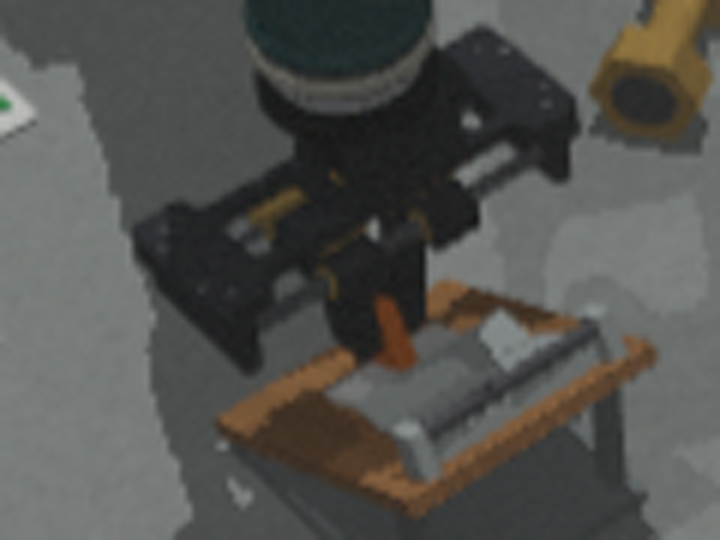

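View pics/w10.png

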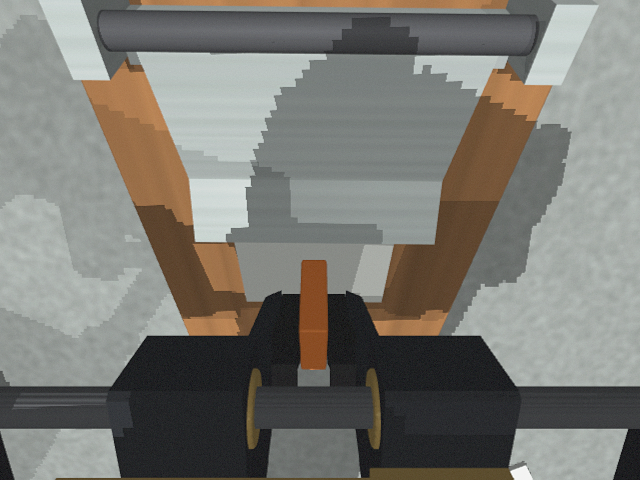

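{"fn": "move_arm", "kwargs": {"commands": [{"translation": [0.0035, 0, 0.0018], "yaw": 0, "grip": 0.0}, {"translation": [0.0035, 0, 0.0018], "yaw": 0, "grip": 0.0}, {"translation": [0.0035, 0, 0.0018], "yaw": 0, "grip": 0.0}, {"translation": [0.0035, 0, 0.0018], "yaw": 0, "grip": 0.0}, {"translation": [0.002, 0, 0.001], "yaw": 0, "grip": 0.0}, {"translation": [0, 0, 0], "yaw": 0, "grip": 0.0}]}}

```text
clock: 10.85
tool_pos: [0.6173, -0.2713, 0.0519]
ee_rot: [-0.003, -0.7, 0.714, 0.005]
ft_force: [-12.3, 0.1, 5.7]
grip_width: 0.0096
```

```bash
python3 - <<'E'
from st import *
st(); 
im=robot.capture("wrist")[:,:,::-1]; cv2.imwrite("pics/w11.png",im)
E
```

```text
t 10.85 p [ 0.6173 -0.2713  0.0519] yaw -1.5907 z [-0.011  0.003 -1.   ] F [-12.3   0.1   5.7] w 0.0096 q [-0.45  0.41  1.74 -0.    1.01  1.14]
```

View pics/w11.png

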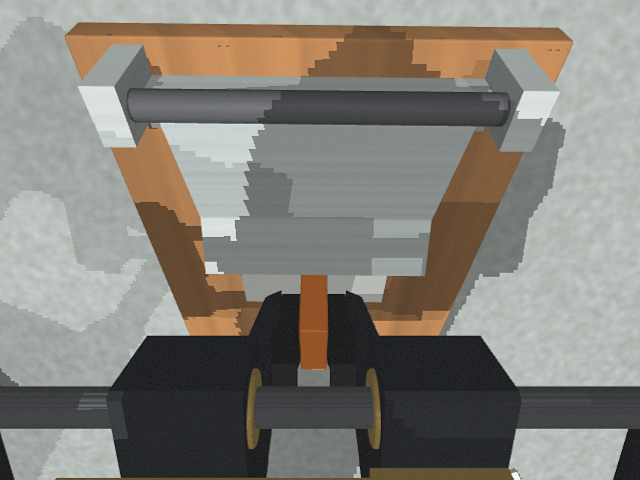

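{"fn": "move_arm", "kwargs": {"commands": [{"translation": [0.0018, 0, 0.0009], "yaw": 0, "grip": 0.0}, {"translation": [0.0018, 0, 0.0009], "yaw": 0, "grip": 0.0}, {"translation": [0, 0, 0], "yaw": 0, "grip": 0.0}]}}

```text
clock: 11.15
tool_pos: [0.6193, -0.2711, 0.053]
ee_rot: [-0.004, -0.7, 0.714, 0.006]
ft_force: [-16.2, 0.9, 6.1]
grip_width: 0.0099
```

{"fn": "move_arm", "kwargs": {"commands": [{"translation": [-0.001, 0, -0.001], "yaw": 0, "grip": 0.0}, {"translation": [0, 0, 0], "yaw": 0, "grip": 0.025}, {"translation": [0, 0, 0], "yaw": 0, "grip": 0.025}, {"translation": [0, 0, 0], "yaw": 0, "grip": 0.025}, {"translation": [0, 0, 0], "yaw": 0, "grip": 0.025}, {"translation": [0, 0, 0.02], "yaw": 0, "grip": 0.025}, {"translation": [0, 0, 0.03], "yaw": 0, "grip": 0.03}, {"translation": [0, 0, 0.03], "yaw": 0, "grip": 0.03}, {"translation": [-0.01, 0.02, 0.03], "yaw": 0, "grip": 0.03}, {"translation": [-0.02, 0.03, 0.03], "yaw": 0, "grip": 0.03}, {"translation": [-0.02, 0.03, 0], "yaw": 0, "grip": 0.03}]}}

```text
clock: 12.07
tool_pos: [0.582, -0.1971, 0.1985]
ee_rot: [0.003, -0.699, 0.715, -0.006]
ft_force: [1.1, -0.2, 1.5]
grip_width: 0.0304
```

```bash
python3 - <<'E'
from st import *
st(); im=robot.capture("scene")[:,:,::-1]; crop(im,180,280,280,355,8,"s12.png")
im=robot.capture("wrist")[:,:,::-1]; cv2.imwrite("pics/w12.png",im)
im=robot.capture("top")[:,:,::-1]; crop(im,430,170,510,250,7,"t12.png")
E
```

```text
t 12.07 p [ 0.582  -0.1971  0.1985] yaw -1.5923 z [ 0.012 -0.005 -1.   ] F [ 1.1 -0.2  1.5] w 0.0304 q [-0.37  0.15  1.77  0.    1.2   1.23]
```

View pics/s12.png

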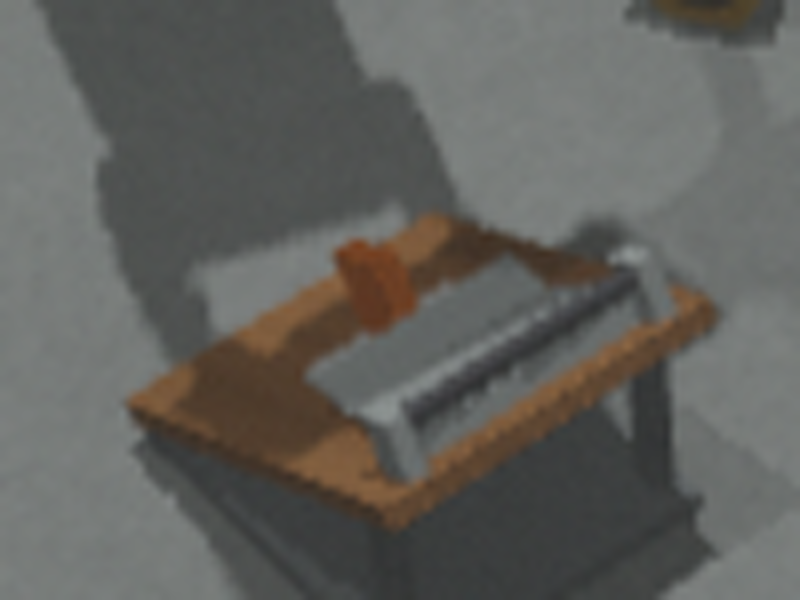

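View pics/w12.png

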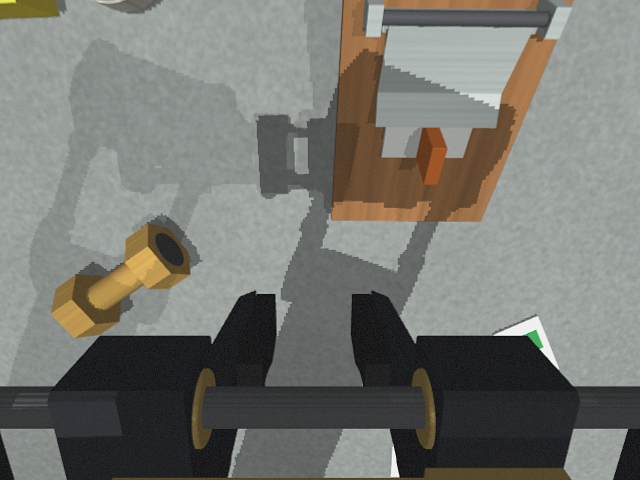

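View pics/t12.png

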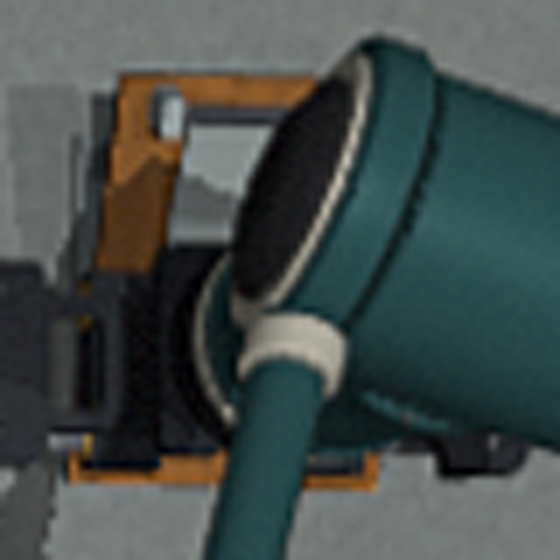

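{"fn": "move_arm", "kwargs": {"commands": [{"translation": [-0.012, 0.0156, -0.01], "yaw": 0.0505, "grip": 0.08}, {"translation": [-0.012, 0.0156, -0.01], "yaw": 0.0505, "grip": 0.08}, {"translation": [-0.012, 0.0156, -0.01], "yaw": 0.0505, "grip": 0.08}, {"translation": [-0.012, 0.0156, -0.01], "yaw": 0.0505, "grip": 0.08}, {"translation": [-0.012, 0.0156, -0.01], "yaw": 0.0505, "grip": 0.08}, {"translation": [-0.012, 0.0156, -0.01], "yaw": 0.0505, "grip": 0.08}, {"translation": [-0.012, 0.0156, -0.01], "yaw": 0.0505, "grip": 0.08}, {"translation": [-0.012, 0.0156, -0.01], "yaw": 0.0505, "grip": 0.08}, {"translation": [-0.012, 0.0156, -0.01], "yaw": 0.0505, "grip": 0.08}, {"translation": [-0.012, 0.0156, -0.01], "yaw": 0.0505, "grip": 0.08}, {"translation": [0, 0, 0], "yaw": 0, "grip": 0.08}, {"translation": [0, 0, 0], "yaw": 0, "grip": 0.08}]}}

```text
clock: 13.22
tool_pos: [0.4572, -0.0395, 0.09]
ee_rot: [0.0, 0.856, -0.517, -0.001]
ft_force: [-0.5, -2.1, 0.2]
grip_width: 0.0803
```

```bash
python3 - <<'E'
from ov import *
from st import *
st(); W=robot.get_calibration("wrist")
im=robot.capture("wrist")[:,:,::-1].copy(); cv2.imwrite("pics/w13.png",im)
draw(im,W,hexl(),Rz(-1.086),np.array([.506,-.0175,.025]),(255,0,255),1,np.zeros(2)); cv2.imwrite("pics/w13o.png",im)
E
```

```text
t 13.22 p [ 0.4572 -0.0395  0.09  ] yaw -1.0857 z [-0.002 -0.    -1.   ] F [-0.5 -2.1  0.2] w 0.0803 q [-0.14 -0.03  2.18 -0.    0.99  0.95]
```

View pics/w13o.png

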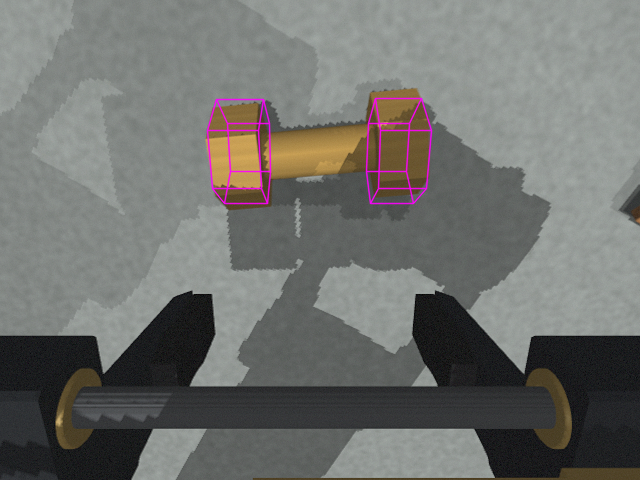

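```bash
python3 - <<'E'
from h import *
im=cv2.imread("pics/w13.png"); crop(im,190,70,450,230,3,"w13c.png")
E
```

```text
(no output)
```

View pics/w13c.png

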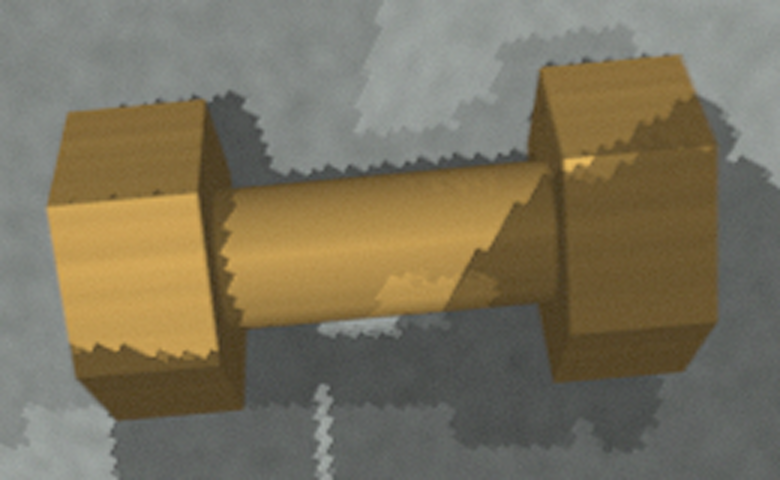

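```bash
python3 - <<'E'
from st import *
from fit import fit2
W=robot.get_calibration("wrist")
px=np.array([(49,207),(197,192),(77,378),(219,362),(562,160),(717,147),(569,335),(715,322)])/3+[190,70]
h=.01443
m=[(-.055,h,.05),(-.03,h,.05),(-.055,-h,.05),(-.03,-h,.05),(.03,h,.05),(.055,h,.05),(.03,-h,.05),(.055,-h,.05)]
print(fit2(px,m,[.5,-.02,-1.08],W))
# tag check using w12? board points
E
```

```text
(array([ 0.50774521, -0.01748969, -1.0010027 ]), np.float64(0.7104001516190408))
```

{"fn": "move_arm", "kwargs": {"commands": [{"translation": [0.0042, -0.0025, -0.02], "yaw": 0.0425, "grip": 0.08}, {"translation": [0.0042, -0.0025, -0.022], "yaw": 0.0425, "grip": 0.08}, {"translation": [0, 0, -0.022], "yaw": 0, "grip": 0.08}, {"translation": [0.0084, 0.0054, 0], "yaw": 0, "grip": 0.08}, {"translation": [0.0084, 0.0054, 0], "yaw": 0, "grip": 0.08}, {"translation": [0.0025, 0.0016, 0], "yaw": 0, "grip": 0.08}, {"translation": [0.0025, 0.0016, 0], "yaw": 0, "grip": 0.08}, {"translation": [0.0025, 0.0016, 0], "yaw": 0, "grip": 0.08}, {"translation": [0.0025, 0.0016, 0], "yaw": 0, "grip": 0.08}]}}

```text
clock: 14.02
tool_pos: [0.4946, -0.0279, 0.0304]
ee_rot: [0.0, 0.878, -0.479, 0.001]
ft_force: [-9.6, -3.7, 22.5]
grip_width: 0.0797
```

```bash
python3 - <<'E'
from st import *
st(); im=robot.capture("scene")[:,:,::-1]; crop(im,220,210,320,285,8,"s14.png")
im=robot.capture("wrist")[:,:,::-1]; cv2.imwrite("pics/w14.png",im)
E
```

```text
t 14.02 p [ 0.4946 -0.0279  0.0304] yaw -0.9998 z [ 0.002 -0.002 -1.   ] F [-9.6 -3.7 22.5] w 0.0797 q [-0.11  0.12  2.15 -0.    0.86  0.9 ]
```

View pics/s14.png

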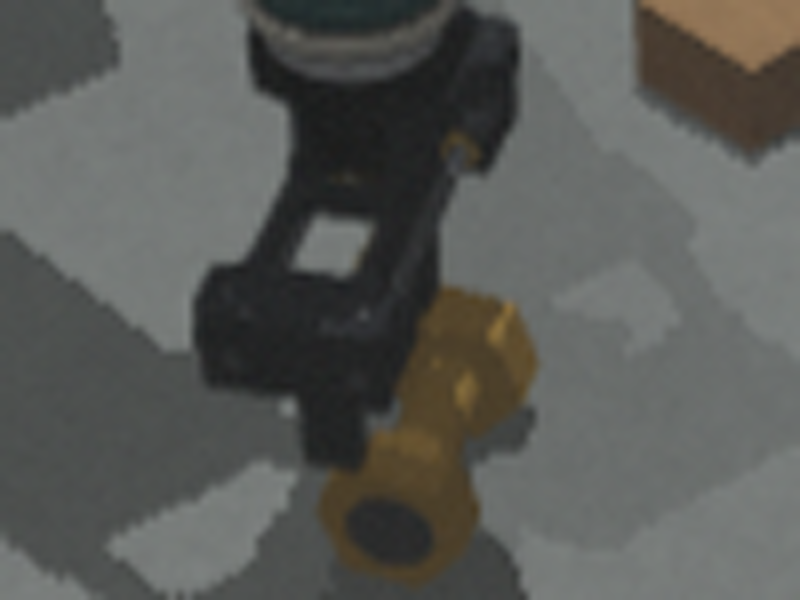

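View pics/w14.png

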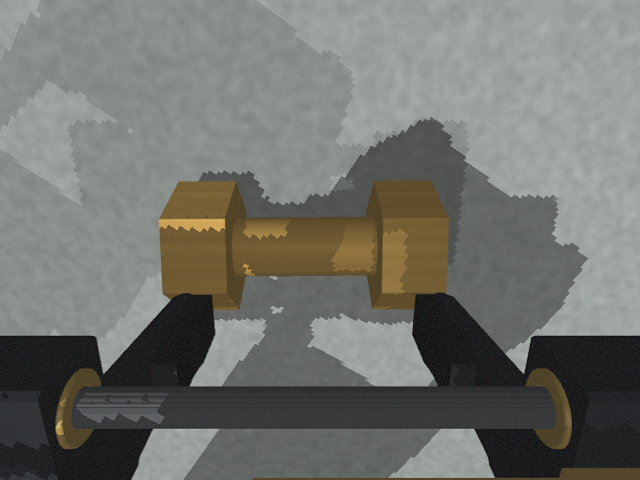

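{"fn": "move_arm", "kwargs": {"commands": [{"translation": [0, 0, 0.004], "yaw": 0, "grip": 0.08}, {"translation": [0.0025, 0.0016, 0.002], "yaw": 0, "grip": 0.08}, {"translation": [0.0025, 0.0016, 0.0018], "yaw": 0, "grip": 0.08}, {"translation": [0.0025, 0.0016, 0.0015], "yaw": 0, "grip": 0.08}, {"translation": [0.0025, 0.0016, 0.0012], "yaw": 0, "grip": 0.08}]}}

```text
clock: 14.53
tool_pos: [0.5034, -0.0206, 0.0379]
ee_rot: [-0.0, 0.877, -0.48, 0.0]
ft_force: [-0.2, -0.1, -0.1]
grip_width: 0.0803
```

```bash
python3 - <<'E'
from st import *
st(); im=robot.capture("scene")[:,:,::-1]; crop(im,220,210,320,285,8,"s15.png")
im=robot.capture("wrist")[:,:,::-1]; crop(im,120,140,520,340,2,"w15.png")
E
```

```text
t 14.53 p [ 0.5034 -0.0206  0.0379] yaw -1.0009 z [ 0.001 -0.    -1.   ] F [-0.2 -0.1 -0.1] w 0.0803 q [-0.09  0.13  2.13  0.    0.88  0.91]
```

View pics/s15.png

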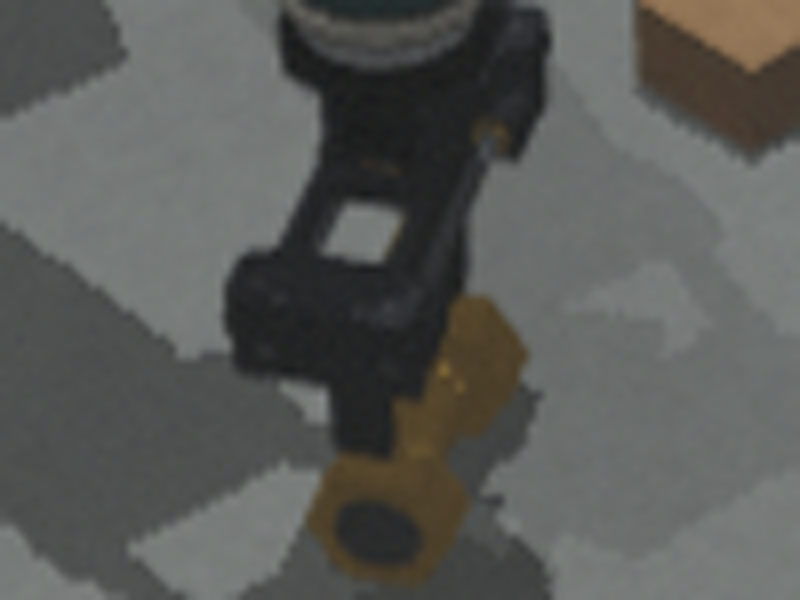

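View pics/w15.png

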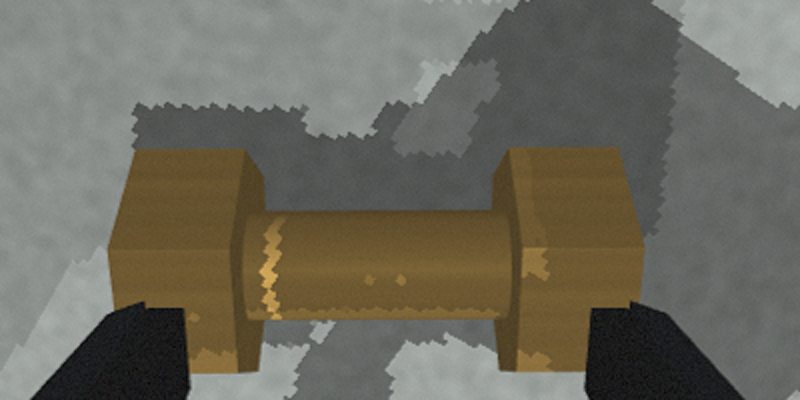

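```bash
python3 - <<'E'
from st import *
from fit import fit2
W=robot.get_calibration("wrist")
px=np.array([(109,248),(232,248),(522,247),(643,247),(135,150),(619,148)])/2+[120,140]
h=.01443
m=[(-.055,h,.05),(-.03,h,.05),(.03,h,.05),(.055,h,.05),(-.055,2*h,.025),(.055,2*h,.025)]
r=fit2(px,m,[.5,-.02,-1.],W); print(r)
p=robot.observe()["tool_pos"]; n=np.array([np.cos(r[0][2]+np.pi/2),np.sin(r[0][2]+np.pi/2)]); print("TCP along n",(p[:2]-r[0][:2])@n)
E
```

```text
(array([ 0.50596146, -0.01679137, -0.99805141]), np.float64(1.577337466471704))
TCP along n -0.004085239255560434
```

{"fn": "move_arm", "kwargs": {"commands": [{"translation": [0.0072, 0.0046, 0], "yaw": 0, "grip": 0.08}, {"translation": [0.0072, 0.0046, 0], "yaw": 0, "grip": 0.08}, {"translation": [0, 0, -0.004], "yaw": 0, "grip": 0.08}, {"translation": [0, 0, -0.003], "yaw": 0, "grip": 0.08}, {"translation": [0, 0, -0.0025], "yaw": 0, "grip": 0.08}, {"translation": [0, 0, 0], "yaw": 0, "grip": 0.08}]}}

```text
clock: 15.13
tool_pos: [0.5175, -0.0113, 0.0288]
ee_rot: [-0.0, 0.877, -0.48, -0.0]
ft_force: [-2.9, 1.7, 9.9]
grip_width: 0.0799
```

{"fn": "move_arm", "kwargs": {"commands": [{"translation": [0.0017, 0.0011, -0.001], "yaw": 0, "grip": 0.08}, {"translation": [0.0025, 0.0016, 0], "yaw": 0, "grip": 0.08}, {"translation": [0.0025, 0.0016, 0], "yaw": 0, "grip": 0.08}, {"translation": [0.0025, 0.0016, 0], "yaw": 0, "grip": 0.08}, {"translation": [0.0025, 0.0016, -0.0003], "yaw": 0, "grip": 0.08}]}}

```text
clock: 15.55
tool_pos: [0.5305, -0.0032, 0.0289]
ee_rot: [-0.001, 0.877, -0.48, 0.001]
ft_force: [-1.4, 5.1, 13.7]
grip_width: 0.08
```

```bash
python3 - <<'E'
from st import *
st(); im=robot.capture("scene")[:,:,::-1]; crop(im,220,210,320,285,8,"s16.png")
E
```

```text
t 15.55 p [ 0.5305 -0.0032  0.0289] yaw -1.0017 z [ 0.003  0.002 -1.   ] F [-1.4  5.1 13.7] w 0.08 q [-0.05  0.19  2.08  0.    0.87  0.95]
```

View pics/s16.png

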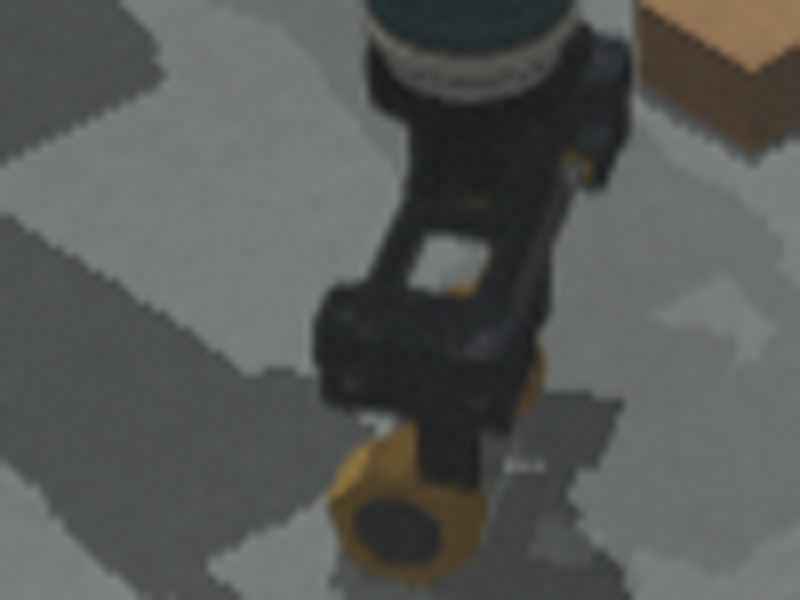

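{"fn": "move_arm", "kwargs": {"commands": [{"translation": [0.0025, 0.0016, -0.0003], "yaw": 0, "grip": 0.08}, {"translation": [0.0025, 0.0016, -0.0006], "yaw": 0, "grip": 0.08}, {"translation": [0.0025, 0.0016, -0.0009], "yaw": 0, "grip": 0.08}, {"translation": [0.0025, 0.0016, -0.0012], "yaw": 0, "grip": 0.08}, {"translation": [0.0025, 0.0016, -0.0014], "yaw": 0, "grip": 0.08}, {"translation": [0.0025, 0.0016, -0.0016], "yaw": 0, "grip": 0.08}]}}

```text
clock: 16.1
tool_pos: [0.5471, 0.0071, 0.023]
ee_rot: [-0.003, 0.877, -0.48, 0.002]
ft_force: [1.9, 6.3, 9.4]
grip_width: 0.08
```

```bash
python3 - <<'E'
from st import *
st(); im=robot.capture("scene")[:,:,::-1]; crop(im,220,210,320,285,8,"s17.png")
im=robot.capture("wrist")[:,:,::-1]; crop(im,120,140,520,340,2,"w17.png")
E
```

```text
t 16.1 p [0.5471 0.0071 0.023 ] yaw -1.0021 z [ 0.006  0.003 -1.   ] F [1.9 6.3 9.4] w 0.08 q [-0.03  0.22  2.05  0.    0.86  0.97]
```

View pics/s17.png

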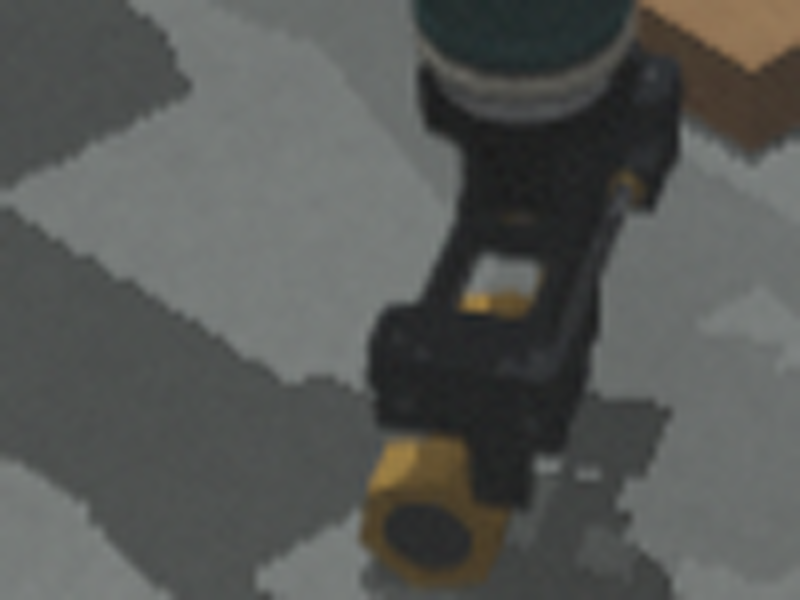

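View pics/w17.png

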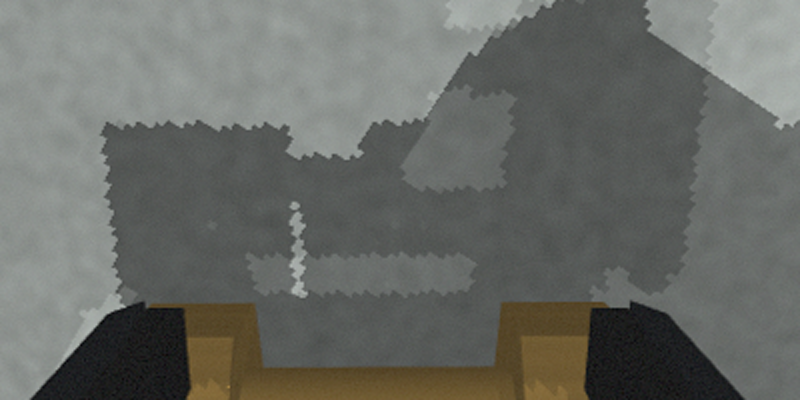

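{"fn": "move_arm", "kwargs": {"commands": [{"translation": [0.0025, 0.0016, -0.0018], "yaw": 0, "grip": 0.08}, {"translation": [0.0025, 0.0016, -0.002], "yaw": 0, "grip": 0.08}, {"translation": [0.0025, 0.0016, -0.002], "yaw": 0, "grip": 0.08}, {"translation": [0.0025, 0.0016, -0.002], "yaw": 0, "grip": 0.08}, {"translation": [0.006, 0.0038, 0], "yaw": 0, "grip": 0.08}, {"translation": [0.01, 0.0064, 0.01], "yaw": 0, "grip": 0.08}, {"translation": [0, 0, 0.035], "yaw": 0, "grip": 0.08}, {"translation": [-0.017, -0.011, 0.035], "yaw": 0, "grip": 0.08}, {"translation": [-0.034, -0.022, 0.01], "yaw": 0, "grip": 0.08}, {"translation": [-0.034, -0.022, 0], "yaw": 0, "grip": 0.08}, {"translation": [0, 0, 0], "yaw": 0, "grip": 0.08}]}}

```text
clock: 17.12
tool_pos: [0.4773, -0.0349, 0.1008]
ee_rot: [0.003, 0.877, -0.48, -0.004]
ft_force: [-0.1, -0.0, -0.9]
grip_width: 0.0802
```

```bash
python3 - <<'E'
from st import *
st(); im=robot.capture("scene")[:,:,::-1]; crop(im,220,210,320,285,8,"s18.png")
im=robot.capture("wrist")[:,:,::-1]; cv2.imwrite("pics/w18.png",im)
E
```

```text
t 17.12 p [ 0.4773 -0.0349  0.1008] yaw -1.0023 z [-0.009 -0.001 -1.   ] F [-0.1 -0.  -0.9] w 0.0802 q [-0.12  0.    2.13 -0.    1.02  0.88]
```

View pics/s18.png

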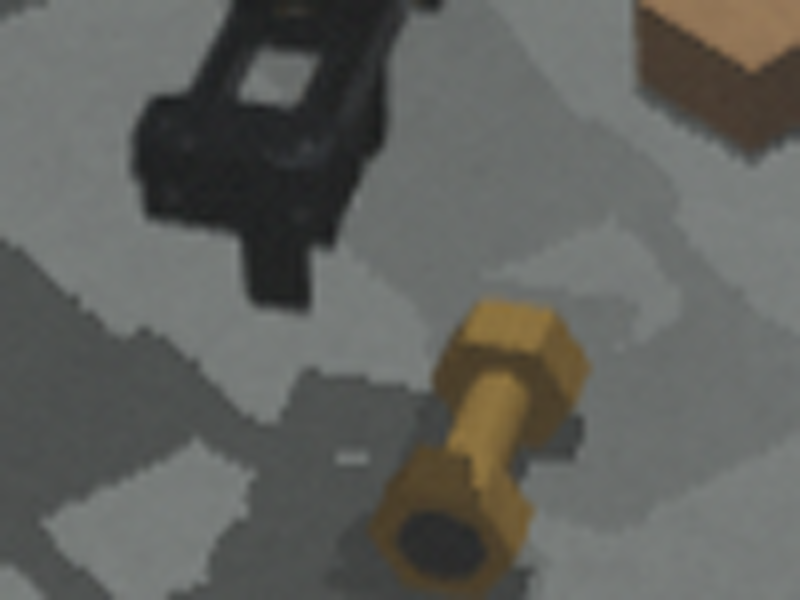

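View pics/w18.png

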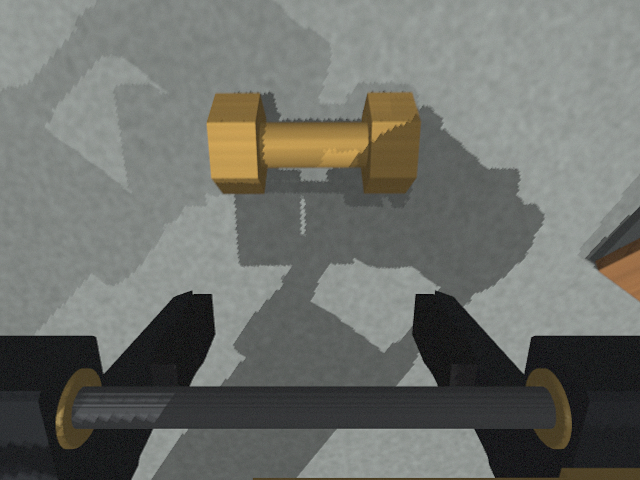

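```bash
python3 - <<'E'
from h import *
im=cv2.imread("pics/w18.png"); crop(im,195,80,435,210,3.3,"w18c.png")
E
```

```text
(no output)
```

View pics/w18c.png

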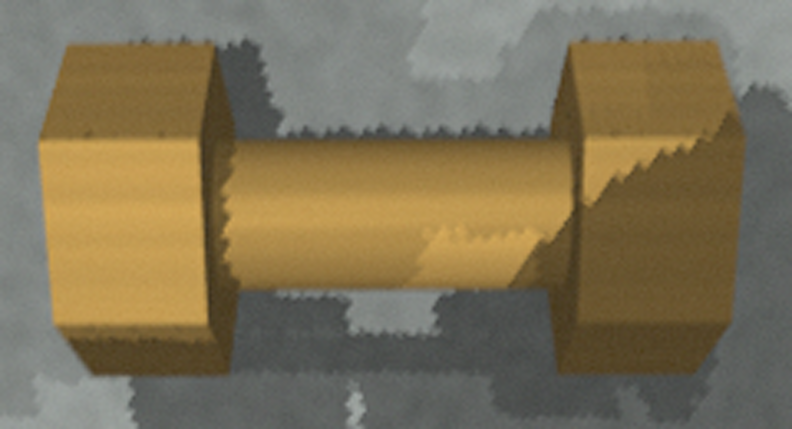

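```bash
cat > cf.py <<'E'
from st import *
from fit import fit2
def cfit(px,x0=(.53,0,-1.)):
    """px: top-flat far corners LO,LI,RI,RO then near LO,LI,RI,RO"""
    W=robot.get_calibration("wrist"); h=.01443
    m=[(x,s,.05) for s in (h,-h) for x in (-.055,-.03,.03,.055)]
    r=fit2(px,m,list(x0),W); a=r[0]; print("coupling",a.round(4),"res",round(r[1],2))
    n=np.array([np.cos(a[2]+np.pi/2),np.sin(a[2]+np.pi/2)])
    o=st(); p=o["tool_pos"][:2]; t=a[:2]+n*.013; print("n",n.round(3),"delta to +13mm:",(t-p).round(4)," +0:",(a[:2]-p).round(4))
E
python3 - <<'E'
from cf import *
px=np.array([(39,140),(202,138),(582,137),(744,134),(55,326),(211,326),(578,325),(731,323)])/3.3+[195,80]
cfit(px)
E
```

```text
coupling [ 0.5302 -0.0035 -0.9975] res 0.98
t 17.22 p [ 0.4824 -0.0335  0.1016] yaw -1.003 z [-0.003  0.    -1.   ] F [ 0.7  0.4 -0.4] w 0.0803 q [-0.12  0.01  2.12 -0.    1.02  0.88]
n [0.84  0.542] delta to +13mm: [0.0588 0.037 ]  +0: [0.0479 0.03  ]
```

{"fn": "move_arm", "kwargs": {"commands": [{"translation": [0.0196, 0.0123, -0.015], "yaw": 0, "grip": 0.08}, {"translation": [0.0196, 0.0123, -0.015], "yaw": 0, "grip": 0.08}, {"translation": [0.0196, 0.0124, -0.015], "yaw": 0, "grip": 0.08}, {"translation": [0, 0, -0.014], "yaw": 0, "grip": 0.08}, {"translation": [0, 0, -0.009], "yaw": 0, "grip": 0.08}, {"translation": [0, 0, -0.004], "yaw": 0, "grip": 0.08}, {"translation": [0, 0, -0.0025], "yaw": 0, "grip": 0.08}, {"translation": [0, 0, 0], "yaw": 0, "grip": 0.08}]}}

```text
clock: 17.88
tool_pos: [0.5438, 0.0047, 0.0288]
ee_rot: [-0.0, 0.877, -0.48, -0.001]
ft_force: [-1.2, 0.4, 2.6]
grip_width: 0.0797
```

{"fn": "move_arm", "kwargs": {"commands": [{"translation": [0, 0, -0.002], "yaw": 0, "grip": 0.08}, {"translation": [0.001, 0.0006, -0.001], "yaw": 0, "grip": 0.08}, {"translation": [0.0025, 0.0016, 0], "yaw": 0, "grip": 0.08}, {"translation": [0.0025, 0.0016, 0], "yaw": 0, "grip": 0.08}, {"translation": [0.0025, 0.0016, 0], "yaw": 0, "grip": 0.08}, {"translation": [0.0025, 0.0016, -0.0003], "yaw": 0, "grip": 0.08}, {"translation": [0.0025, 0.0016, -0.0003], "yaw": 0, "grip": 0.08}, {"translation": [0.0025, 0.0016, -0.0006], "yaw": 0, "grip": 0.08}, {"translation": [0.0025, 0.0016, -0.0009], "yaw": 0, "grip": 0.08}, {"translation": [0.0025, 0.0016, -0.0012], "yaw": 0, "grip": 0.08}, {"translation": [0.0025, 0.0016, -0.0014], "yaw": 0, "grip": 0.08}, {"translation": [0.0025, 0.0016, -0.0016], "yaw": 0, "grip": 0.08}]}}

```text
clock: 18.88
tool_pos: [0.5711, 0.0215, 0.0201]
ee_rot: [-0.001, 0.877, -0.48, 0.001]
ft_force: [1.8, 3.8, 4.0]
grip_width: 0.08
```

```bash
python3 - <<'E'
from st import *
st(); im=robot.capture("scene")[:,:,::-1]; crop(im,240,210,340,285,6,"s19.png")
E
```

```text
t 18.88 p [0.5711 0.0215 0.0201] yaw -1.0016 z [ 0.003  0.001 -1.   ] F [1.8 3.8 4. ] w 0.08 q [-0.01  0.27  2.    0.    0.87  0.99]
```

View pics/s19.png

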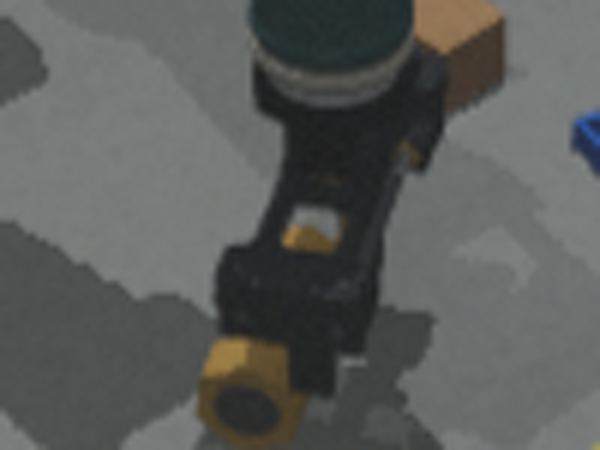

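{"fn": "move_arm", "kwargs": {"commands": [{"translation": [0.0025, 0.0016, -0.0018], "yaw": 0, "grip": 0.08}, {"translation": [0.0025, 0.0016, -0.002], "yaw": 0, "grip": 0.08}, {"translation": [0.0025, 0.0016, -0.002], "yaw": 0, "grip": 0.08}, {"translation": [0.006, 0.0038, -0.001], "yaw": 0, "grip": 0.08}, {"translation": [0.01, 0.0064, 0.01], "yaw": 0, "grip": 0.08}, {"translation": [0, 0, 0.035], "yaw": 0, "grip": 0.08}, {"translation": [-0.017, -0.011, 0.035], "yaw": 0, "grip": 0.08}, {"translation": [-0.03, -0.019, 0.005], "yaw": 0, "grip": 0.08}, {"translation": [-0.03, -0.019, 0], "yaw": 0, "grip": 0.08}, {"translation": [0, 0, 0], "yaw": 0, "grip": 0.08}]}}

```text
clock: 19.77
tool_pos: [0.5094, -0.0156, 0.0953]
ee_rot: [0.003, 0.877, -0.48, -0.003]
ft_force: [-0.7, 1.0, -1.3]
grip_width: 0.08
```

```bash
python3 - <<'E'
from st import *
st(); im=robot.capture("wrist")[:,:,::-1]; cv2.imwrite("pics/w20.png",im); crop(im,170,60,470,230,2.6,"w20c.png")
E
```

```text
t 19.77 p [ 0.5094 -0.0156  0.0953] yaw -1.0019 z [-0.008 -0.002 -1.   ] F [-0.7  1.  -1.3] w 0.08 q [-0.08  0.07  2.07 -0.    1.01  0.93]
```

View pics/w20c.png

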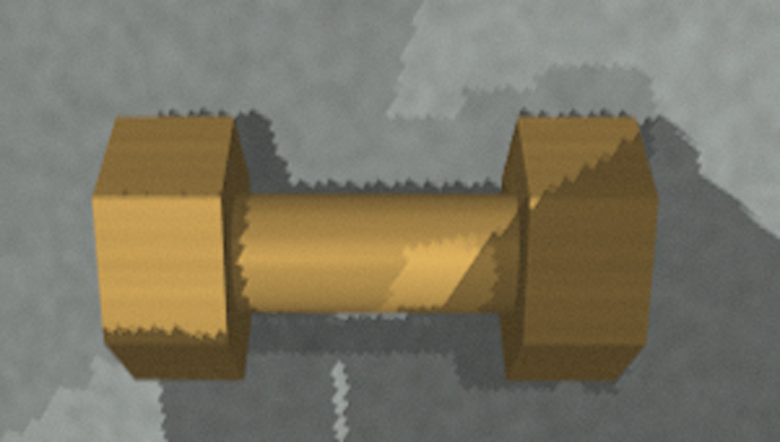

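```bash
python3 - <<'E'
from cf import *
px=np.array([(93,196),(222,197),(527,199),(657,198),(104,342),(226,342),(523,346),(645,346)])/2.6+[170,60]
cfit(px)
E
```

```text
coupling [ 0.5543  0.0117 -1.0091] res 0.91
t 19.82 p [ 0.512  -0.0147  0.0956] yaw -1.0027 z [-0.005 -0.001 -1.   ] F [ 0.2  0.9 -0.6] w 0.0799 q [-0.08  0.07  2.07 -0.    1.01  0.93]
n [0.846 0.533] delta to +13mm: [0.0533 0.0333]  +0: [0.0423 0.0264]
```

{"fn": "move_arm", "kwargs": {"commands": [{"translation": [0.0172, 0.0107, -0.014], "yaw": 0, "grip": 0.08}, {"translation": [0.0172, 0.0107, -0.014], "yaw": 0, "grip": 0.08}, {"translation": [0.0171, 0.0108, -0.014], "yaw": 0, "grip": 0.08}, {"translation": [0, 0, -0.013], "yaw": 0, "grip": 0.08}, {"translation": [0, 0, -0.007], "yaw": 0, "grip": 0.08}, {"translation": [0, 0, -0.004], "yaw": 0, "grip": 0.08}, {"translation": [0, 0, -0.002], "yaw": 0, "grip": 0.08}, {"translation": [0, 0, 0], "yaw": 0, "grip": 0.08}]}}

```text
clock: 20.48
tool_pos: [0.5668, 0.0188, 0.0291]
ee_rot: [0.0, 0.877, -0.48, -0.001]
ft_force: [-0.4, 0.2, -0.3]
grip_width: 0.08
```

{"fn": "move_arm", "kwargs": {"commands": [{"translation": [0, 0, -0.003], "yaw": 0, "grip": 0.08}, {"translation": [0.001, 0.0006, -0.001], "yaw": 0, "grip": 0.08}, {"translation": [0.0025, 0.0016, 0], "yaw": 0, "grip": 0.08}, {"translation": [0.0025, 0.0016, 0], "yaw": 0, "grip": 0.08}, {"translation": [0.0025, 0.0016, 0], "yaw": 0, "grip": 0.08}, {"translation": [0.0025, 0.0016, -0.0003], "yaw": 0, "grip": 0.08}, {"translation": [0.0025, 0.0016, -0.0003], "yaw": 0, "grip": 0.08}, {"translation": [0.0025, 0.0016, -0.0006], "yaw": 0, "grip": 0.08}, {"translation": [0.0025, 0.0016, -0.0009], "yaw": 0, "grip": 0.08}, {"translation": [0.0025, 0.0016, -0.0012], "yaw": 0, "grip": 0.08}, {"translation": [0.0025, 0.0016, -0.0014], "yaw": 0, "grip": 0.08}, {"translation": [0.0025, 0.0016, -0.0016], "yaw": 0, "grip": 0.08}]}}

```text
clock: 21.48
tool_pos: [0.5951, 0.036, 0.0202]
ee_rot: [-0.001, 0.877, -0.48, 0.001]
ft_force: [1.6, 4.5, 5.3]
grip_width: 0.0798
```

```bash
python3 - <<'E'
from st import *
st(); im=robot.capture("scene")[:,:,::-1]; crop(im,240,210,340,285,6,"s21.png")
E
```

```text
t 21.48 p [0.5951 0.036  0.0202] yaw -1.0018 z [ 0.003  0.001 -1.   ] F [1.6 4.5 5.3] w 0.0798 q [0.02 0.31 1.94 0.   0.89 1.02]
```

View pics/s21.png

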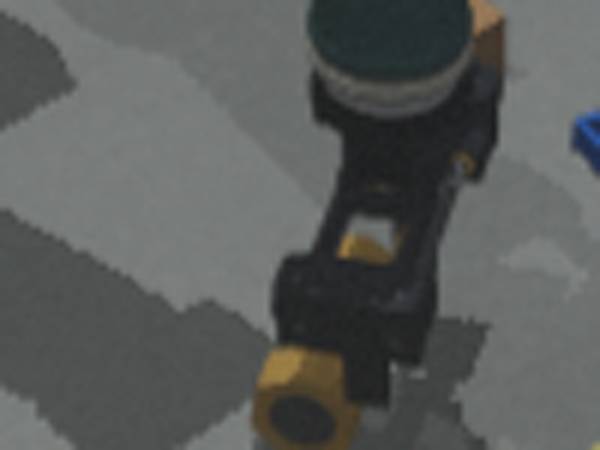

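{"fn": "move_arm", "kwargs": {"commands": [{"translation": [0.0025, 0.0016, -0.0018], "yaw": 0, "grip": 0.08}, {"translation": [0.0025, 0.0016, -0.002], "yaw": 0, "grip": 0.08}, {"translation": [0.0025, 0.0016, -0.002], "yaw": 0, "grip": 0.08}, {"translation": [0.006, 0.0038, -0.001], "yaw": 0, "grip": 0.08}, {"translation": [0.01, 0.0064, 0.01], "yaw": 0, "grip": 0.08}, {"translation": [0, 0, 0.035], "yaw": 0, "grip": 0.08}, {"translation": [-0.017, -0.011, 0.035], "yaw": 0, "grip": 0.08}, {"translation": [-0.03, -0.019, 0.005], "yaw": 0, "grip": 0.08}, {"translation": [-0.03, -0.019, 0], "yaw": 0, "grip": 0.08}, {"translation": [0, 0, 0], "yaw": 0, "grip": 0.08}]}}

```text
clock: 22.37
tool_pos: [0.533, -0.001, 0.095]
ee_rot: [0.003, 0.877, -0.48, -0.004]
ft_force: [0.4, 0.5, -1.2]
grip_width: 0.0803
```

```bash
python3 - <<'E'
from st import *
st(); im=robot.capture("wrist")[:,:,::-1]; cv2.imwrite("pics/w22.png",im); crop(im,170,60,470,230,2.6,"w22c.png")
E
```

```text
t 22.37 p [ 0.533 -0.001  0.095] yaw -1.0017 z [-0.009 -0.002 -1.   ] F [ 0.4  0.5 -1.2] w 0.0803 q [-0.05  0.11  2.02 -0.    1.02  0.96]
```

View pics/w22c.png

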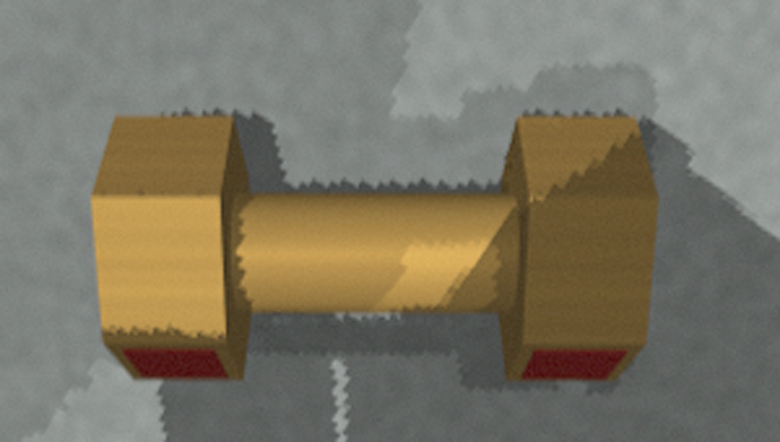

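Red marks now show on the near upper flats (crop rows ~362): one more roll forward. The geometry is the same as last time.

{"fn": "move_arm", "kwargs": {"commands": [{"translation": [0.0172, 0.0107, -0.014], "yaw": 0, "grip": 0.08}, {"translation": [0.0172, 0.0107, -0.014], "yaw": 0, "grip": 0.08}, {"translation": [0.0171, 0.0108, -0.014], "yaw": 0, "grip": 0.08}, {"translation": [0, 0, -0.013], "yaw": 0, "grip": 0.08}, {"translation": [0, 0, -0.007], "yaw": 0, "grip": 0.08}, {"translation": [0, 0, -0.004], "yaw": 0, "grip": 0.08}, {"translation": [0, 0, -0.002], "yaw": 0, "grip": 0.08}, {"translation": [0, 0, 0], "yaw": 0, "grip": 0.08}]}}

```text
clock: 23.08
tool_pos: [0.5908, 0.0335, 0.0291]
ee_rot: [0.0, 0.877, -0.48, -0.001]
ft_force: [0.5, -0.8, 0.4]
grip_width: 0.08
```

{"fn": "move_arm", "kwargs": {"commands": [{"translation": [0, 0, -0.003], "yaw": 0, "grip": 0.08}, {"translation": [0.001, 0.0006, -0.001], "yaw": 0, "grip": 0.08}, {"translation": [0.0025, 0.0016, 0], "yaw": 0, "grip": 0.08}, {"translation": [0.0025, 0.0016, 0], "yaw": 0, "grip": 0.08}, {"translation": [0.0025, 0.0016, 0], "yaw": 0, "grip": 0.08}, {"translation": [0.0025, 0.0016, -0.0003], "yaw": 0, "grip": 0.08}, {"translation": [0.0025, 0.0016, -0.0003], "yaw": 0, "grip": 0.08}, {"translation": [0.0025, 0.0016, -0.0006], "yaw": 0, "grip": 0.08}, {"translation": [0.0025, 0.0016, -0.0009], "yaw": 0, "grip": 0.08}, {"translation": [0.0025, 0.0016, -0.0012], "yaw": 0, "grip": 0.08}, {"translation": [0.0025, 0.0016, -0.0014], "yaw": 0, "grip": 0.08}, {"translation": [0.0025, 0.0016, -0.0016], "yaw": 0, "grip": 0.08}]}}

```text
clock: 24.08
tool_pos: [0.619, 0.0508, 0.02]
ee_rot: [-0.001, 0.877, -0.48, 0.001]
ft_force: [2.0, 3.9, 4.7]
grip_width: 0.08
```

{"fn": "move_arm", "kwargs": {"commands": [{"translation": [0.0025, 0.0016, -0.0018], "yaw": 0, "grip": 0.08}, {"translation": [0.0025, 0.0016, -0.002], "yaw": 0, "grip": 0.08}, {"translation": [0.0025, 0.0016, -0.002], "yaw": 0, "grip": 0.08}, {"translation": [0.006, 0.0038, -0.001], "yaw": 0, "grip": 0.08}, {"translation": [0.01, 0.0064, 0.01], "yaw": 0, "grip": 0.08}, {"translation": [0, 0, 0.035], "yaw": 0, "grip": 0.08}, {"translation": [-0.017, -0.011, 0.035], "yaw": 0, "grip": 0.08}, {"translation": [-0.03, -0.019, 0.005], "yaw": 0, "grip": 0.08}, {"translation": [-0.03, -0.019, 0], "yaw": 0, "grip": 0.08}, {"translation": [0, 0, 0], "yaw": 0, "grip": 0.08}]}}

```text
clock: 24.92
tool_pos: [0.5567, 0.0136, 0.0947]
ee_rot: [0.003, 0.877, -0.48, -0.004]
ft_force: [-1.3, -0.6, -0.8]
grip_width: 0.0798
```

```bash
python3 - <<'E'
from st import *
st(); im=robot.capture("wrist")[:,:,::-1]; cv2.imwrite("pics/w23.png",im); crop(im,170,60,470,230,2.6,"w23c.png")
E
```

```text
t 24.92 p [0.5567 0.0136 0.0947] yaw -1.0018 z [-0.01  -0.002 -1.   ] F [-1.3 -0.6 -0.8] w 0.0798 q [-0.02  0.16  1.97 -0.    1.02  0.98]
```

View pics/w23c.png

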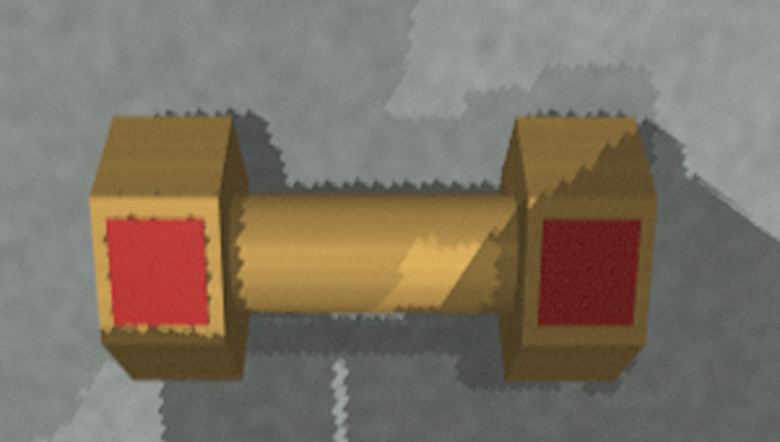

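Red marks face up on both collars. Now fit and grip the waist.

```bash
python3 - <<'E'
from cf import *
px=np.array([(91,196),(221,197),(527,199),(657,198),(103,342),(225,342),(523,346),(644,346)])/2.6+[170,60]
cfit(px,(.6,.04,-1.))
E
```

```text
coupling [ 0.6016  0.0411 -1.0089] res 0.81
t 24.97 p [0.5594 0.0146 0.095 ] yaw -1.0025 z [-0.007 -0.001 -1.   ] F [-0.1  0.1 -0.1] w 0.0798 q [-0.02  0.16  1.97 -0.    1.02  0.99]
n [0.846 0.533] delta to +13mm: [0.0532 0.0335]  +0: [0.0422 0.0266]
```

{"fn": "move_arm", "kwargs": {"commands": [{"translation": [0.003, 0.0019, 0], "yaw": 0.1203, "grip": 0.06}, {"translation": [0.003, 0.0019, 0], "yaw": 0.1203, "grip": 0.06}, {"translation": [0.003, 0.0019, 0], "yaw": 0.1203, "grip": 0.06}, {"translation": [0.003, 0.0019, 0], "yaw": 0.1203, "grip": 0.06}, {"translation": [0.003, 0.0019, 0], "yaw": 0.1203, "grip": 0.06}, {"translation": [0.003, 0.0019, 0], "yaw": 0.1203, "grip": 0.06}, {"translation": [0.003, 0.0019, 0], "yaw": 0.1203, "grip": 0.06}, {"translation": [0.003, 0.0019, 0], "yaw": 0.1203, "grip": 0.06}, {"translation": [0.003, 0.0019, 0], "yaw": 0.1203, "grip": 0.06}, {"translation": [0.003, 0.0019, 0], "yaw": 0.1203, "grip": 0.06}, {"translation": [0.003, 0.0019, 0], "yaw": 0.1203, "grip": 0.06}, {"translation": [0.003, 0.0019, 0], "yaw": 0.1203, "grip": 0.06}, {"translation": [0.003, 0.0022, 0], "yaw": 0.1203, "grip": 0.06}, {"translation": [0, 0, 0], "yaw": 0, "grip": 0.06}, {"translation": [0, 0, 0], "yaw": 0, "grip": 0.06}]}}

```text
clock: 26.22
tool_pos: [0.603, 0.0414, 0.0958]
ee_rot: [-0.0, 0.961, 0.276, -0.001]
ft_force: [0.8, -0.2, -0.1]
grip_width: 0.0601
```

```bash
python3 - <<'E'
from ov import *
from st import *
st(); W=robot.get_calibration("wrist"); im=robot.capture("wrist")[:,:,::-1].copy()
draw(im,W,hexl(),Rz(-1.0089),np.array([.6016,.0411,.025]),(255,0,255),1,np.zeros(2)); cv2.imwrite("pics/w24.png",im)
E
```

```text
t 26.22 p [0.603  0.0414 0.0958] yaw 0.56 z [-0.002 -0.001 -1.   ] F [ 0.8 -0.2 -0.1] w 0.0601 q [ 0.03  0.24  1.87 -0.    1.03 -0.53]
```

View pics/w24.png

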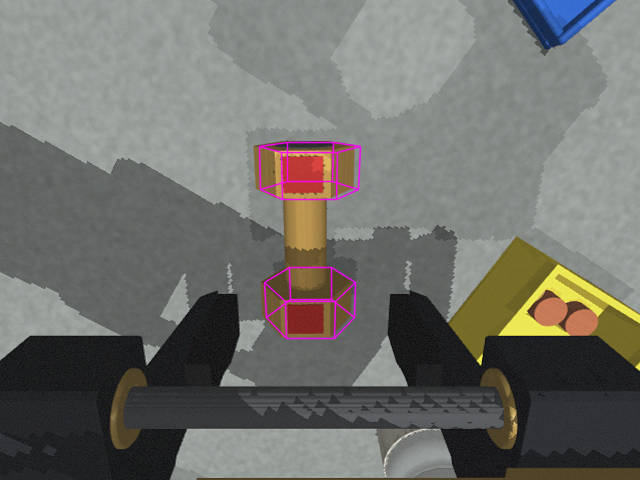

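```bash
python3 - <<'E'
from h import *
T=robot.get_calibration("top")
print("jar",onz(T,389,170,.085),"bin",onz(T,351,169,.05),"carton",onz(T,292,286,.045))
E
```

```text
jar [ 0.75319098 -0.0485737   0.085     ] bin [0.76480923 0.05965416 0.05      ] carton [0.41777883 0.23481577 0.045     ]
```

{"fn": "move_arm", "kwargs": {"commands": [{"translation": [-0.0015, 0, -0.02], "yaw": 0, "grip": 0.06}, {"translation": [0, 0, -0.02], "yaw": 0, "grip": 0.06}, {"translation": [0, 0, -0.02], "yaw": 0, "grip": 0.06}, {"translation": [0, 0, -0.02], "yaw": 0, "grip": 0.06}, {"translation": [0, 0, -0.013], "yaw": 0, "grip": 0.06}, {"translation": [0, 0, -0.009], "yaw": 0, "grip": 0.06}, {"translation": [0, 0, 0], "yaw": 0, "grip": 0.06}]}}

```text
clock: 26.85
tool_pos: [0.5997, 0.0412, -0.0073]
ee_rot: [-0.0, 0.961, 0.277, -0.002]
ft_force: [-0.5, -0.1, 0.1]
grip_width: 0.0601
```

{"fn": "move_arm", "kwargs": {"commands": [{"translation": [0, 0, 0], "yaw": 0, "grip": 0.0}, {"translation": [0, 0, 0], "yaw": 0, "grip": 0.0}, {"translation": [0, 0, 0], "yaw": 0, "grip": 0.0}, {"translation": [0, 0, 0], "yaw": 0, "grip": 0.0}, {"translation": [0, 0, 0], "yaw": 0, "grip": 0.0}, {"translation": [0, 0, 0], "yaw": 0, "grip": 0.0}, {"translation": [0, 0, 0], "yaw": 0, "grip": 0.0}, {"translation": [0, 0, 0], "yaw": 0, "grip": 0.0}], "grip_force": 40}}

```text
clock: 27.52
tool_pos: [0.6014, 0.0409, -0.0042]
ee_rot: [0.0, 0.961, 0.278, -0.0]
ft_force: [-3.3, -2.3, 6.6]
grip_width: 0.0253
```

{"fn": "move_arm", "kwargs": {"commands": [{"translation": [0, 0, 0.008], "yaw": 0, "grip": 0.0}, {"translation": [0, 0, 0.015], "yaw": 0, "grip": 0.0}, {"translation": [0, 0, 0.02], "yaw": 0, "grip": 0.0}, {"translation": [0, 0, 0.02], "yaw": 0, "grip": 0.0}, {"translation": [0, 0, 0.012], "yaw": 0, "grip": 0.0}, {"translation": [0, 0, 0], "yaw": 0, "grip": 0.0}]}}

```text
clock: 28.02
tool_pos: [0.6043, 0.0416, 0.0733]
ee_rot: [0.001, 0.961, 0.278, 0.003]
ft_force: [-0.1, -0.2, -3.4]
grip_width: 0.0247
```

```bash
python3 - <<'E'
from st import *
st(); im=robot.capture("wrist")[:,:,::-1].copy(); cv2.imwrite("pics/w25.png",im)
E
```

```text
t 28.02 p [0.6043 0.0416 0.0733] yaw 0.5629 z [ 0.006  0.    -1.   ] F [-0.1 -0.2 -3.4] w 0.0247 q [ 0.03  0.26  1.89  0.    0.98 -0.54]
```

View pics/w25.png

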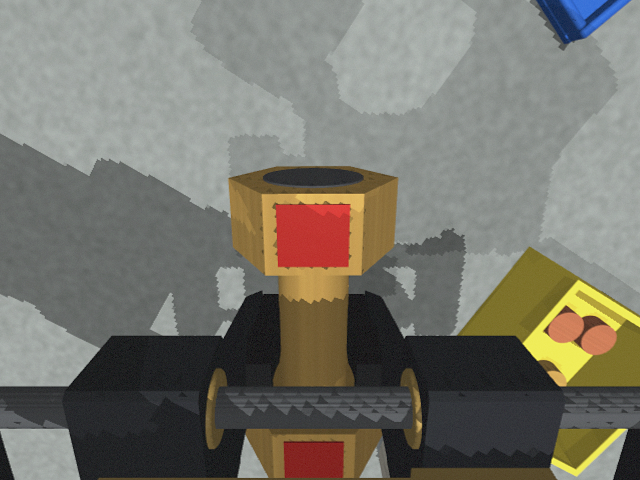

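{"fn": "move_arm", "kwargs": {"commands": [{"translation": [0, 0.0095, 0], "yaw": 0.03, "grip": 0.0}, {"translation": [0, 0.019, 0], "yaw": 0.06, "grip": 0.0}, {"translation": [0, 0.019, 0], "yaw": 0.06, "grip": 0.0}, {"translation": [0, 0.019, 0], "yaw": 0.06, "grip": 0.0}, {"translation": [0, 0.019, 0], "yaw": 0.06, "grip": 0.0}, {"translation": [0, 0.019, 0], "yaw": 0.06, "grip": 0.0}, {"translation": [0, 0.019, 0], "yaw": 0.06, "grip": 0.0}, {"translation": [0, 0.019, 0], "yaw": 0.06, "grip": 0.0}, {"translation": [0, 0.019, 0], "yaw": 0.06, "grip": 0.0}, {"translation": [0, 0.019, 0], "yaw": 0.06, "grip": 0.0}, {"translation": [0, 0.019, 0], "yaw": 0.06, "grip": 0.0}, {"translation": [0, 0.019, 0], "yaw": 0.06, "grip": 0.0}, {"translation": [0, 0.0103, 0], "yaw": 0.045, "grip": 0.0}, {"translation": [0, 0, 0], "yaw": 0, "grip": 0.0}, {"translation": [0, 0, 0], "yaw": 0, "grip": 0.0}]}}

```text
clock: 29.32
tool_pos: [0.6001, 0.2705, 0.068]
ee_rot: [-0.0, 0.796, 0.605, -0.002]
ft_force: [0.4, -0.1, -4.4]
grip_width: 0.025
```

```bash
python3 - <<'E'
from ov import *
from st import *
st(); W=robot.get_calibration("wrist"); im=robot.capture("wrist")[:,:,::-1].copy()
draw(im,W,box(-.075,.075,-.05,.05,.0,.018),Rz(-.274),np.array([.6005,.2707,0]),(255,255,0),1,np.zeros(2))
cv2.imwrite("pics/w26.png",im)
im=robot.capture("scene")[:,:,::-1]; crop(im,300,180,430,280,6,"s26.png")
E
```

```text
t 29.32 p [0.6001 0.2705 0.068 ] yaw 1.299 z [-0.003 -0.001 -1.   ] F [ 0.4 -0.1 -4.4] w 0.025 q [ 0.39  0.36  1.77 -0.    1.02 -0.91]
```

View pics/w26.png

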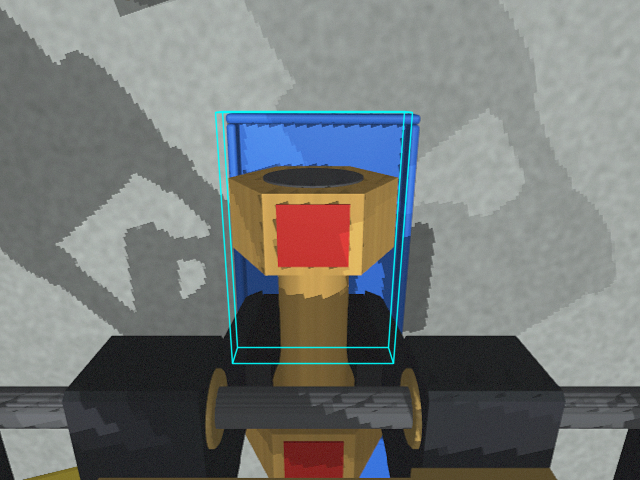

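View pics/s26.png

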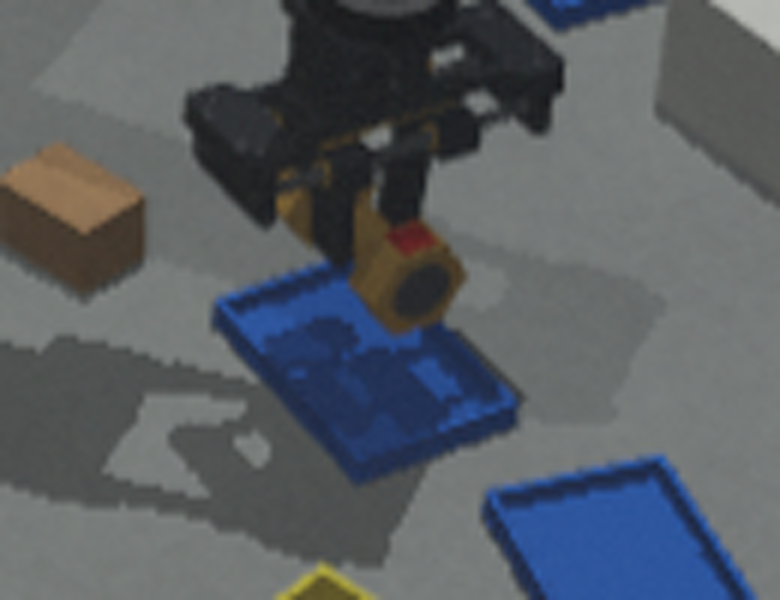

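{"fn": "move_arm", "kwargs": {"commands": [{"translation": [-0.001, -0.0035, -0.012], "yaw": 0, "grip": 0.0}, {"translation": [0, 0, -0.014], "yaw": 0, "grip": 0.0}, {"translation": [0, 0, -0.012], "yaw": 0, "grip": 0.0}, {"translation": [0, 0, -0.008], "yaw": 0, "grip": 0.0}, {"translation": [0, 0, -0.005], "yaw": 0, "grip": 0.0}, {"translation": [0, 0, -0.003], "yaw": 0, "grip": 0.0}, {"translation": [0, 0, -0.003], "yaw": 0, "grip": 0.0}, {"translation": [0, 0, -0.003], "yaw": 0, "grip": 0.0}, {"translation": [0, 0, -0.002], "yaw": 0, "grip": 0.0}, {"translation": [0, 0, 0], "yaw": 0, "grip": 0.0}]}}

```text
clock: 30.25
tool_pos: [0.6007, 0.2666, 0.008]
ee_rot: [0.0, 0.797, 0.604, 0.0]
ft_force: [-0.1, -0.2, -4.6]
grip_width: 0.025
```

```bash
python3 - <<'E'
from st import *
st(); im=robot.capture("scene")[:,:,::-1]; crop(im,310,190,410,265,7,"s27.png")
E
```

```text
t 30.25 p [0.6007 0.2666 0.008 ] yaw 1.298 z [ 0.  0. -1.] F [-0.1 -0.2 -4.6] w 0.025 q [ 0.38  0.42  1.81 -0.    0.91 -0.92]
```

View pics/s27.png

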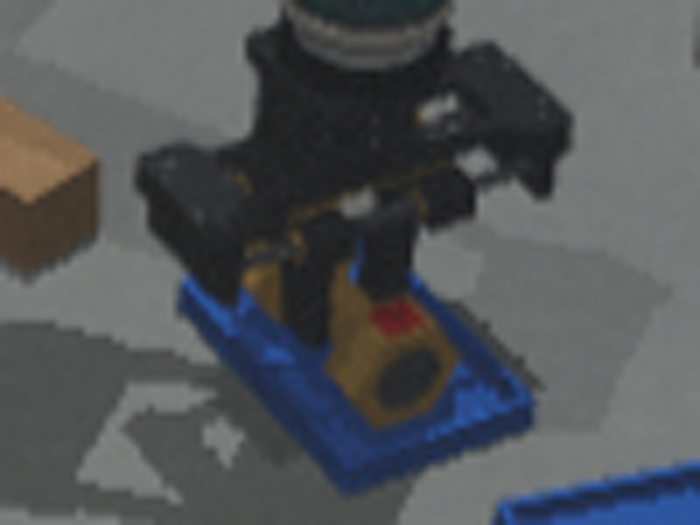

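{"fn": "move_arm", "kwargs": {"commands": [{"translation": [0, 0, -0.0015], "yaw": 0, "grip": 0.0}, {"translation": [0, 0, -0.0015], "yaw": 0, "grip": 0.0}, {"translation": [0, 0, -0.0015], "yaw": 0, "grip": 0.0}, {"translation": [0, 0, 0], "yaw": 0, "grip": 0.0}]}}

```text
clock: 30.63
tool_pos: [0.6005, 0.2665, 0.0033]
ee_rot: [-0.0, 0.797, 0.604, -0.0]
ft_force: [-0.3, -0.5, -3.1]
grip_width: 0.0249
```

{"fn": "move_arm", "kwargs": {"commands": [{"translation": [0, 0, -0.001], "yaw": 0, "grip": 0.0}, {"translation": [0, 0, -0.001], "yaw": 0, "grip": 0.0}, {"translation": [0, 0, 0], "yaw": 0, "grip": 0.0}]}}

```text
clock: 30.88
tool_pos: [0.6005, 0.2665, 0.0013]
ee_rot: [-0.0, 0.797, 0.604, -0.0]
ft_force: [0.1, 0.5, -4.0]
grip_width: 0.0246
```

{"fn": "move_arm", "kwargs": {"commands": [{"translation": [0, 0, -0.001], "yaw": 0, "grip": 0.0}, {"translation": [0, 0, 0], "yaw": 0, "grip": 0.0}]}}

```text
clock: 31.05
tool_pos: [0.6008, 0.2666, 0.0008]
ee_rot: [0.0, 0.797, 0.604, 0.0]
ft_force: [-0.9, -0.4, -2.2]
grip_width: 0.0248
```

{"fn": "move_arm", "kwargs": {"commands": [{"translation": [0, 0, -0.001], "yaw": 0, "grip": 0.0}, {"translation": [0, 0, 0], "yaw": 0, "grip": 0.0}]}}

```text
clock: 31.22
tool_pos: [0.6007, 0.2666, 0.0008]
ee_rot: [0.0, 0.797, 0.604, -0.0]
ft_force: [-3.6, -1.1, 6.3]
grip_width: 0.0249
```

{"fn": "move_arm", "kwargs": {"commands": [{"translation": [0, 0, 0.001], "yaw": 0, "grip": 0.0}, {"translation": [0, 0, 0], "yaw": 0, "grip": 0.03}, {"translation": [0, 0, 0], "yaw": 0, "grip": 0.036}, {"translation": [0, 0, 0], "yaw": 0, "grip": 0.042}, {"translation": [0, 0, 0], "yaw": 0, "grip": 0.045}, {"translation": [0, 0, 0], "yaw": 0, "grip": 0.045}, {"translation": [0, 0, 0.01], "yaw": 0, "grip": 0.045}, {"translation": [0, 0, 0.025], "yaw": 0, "grip": 0.045}, {"translation": [0, 0, 0.035], "yaw": 0, "grip": 0.045}, {"translation": [0, 0, 0.035], "yaw": 0, "grip": 0.045}, {"translation": [-0.02, 0, 0.035], "yaw": 0, "grip": 0.045}, {"translation": [-0.03, 0, 0.02], "yaw": 0, "grip": 0.045}, {"translation": [-0.03, 0, 0], "yaw": 0, "grip": 0.045}, {"translation": [-0.03, 0, 0], "yaw": 0, "grip": 0.045}, {"translation": [0, 0, 0], "yaw": 0, "grip": 0.045}], "grip_force": 10}}

```text
clock: 32.47
tool_pos: [0.4858, 0.2662, 0.1612]
ee_rot: [-0.001, 0.796, 0.605, -0.001]
ft_force: [-0.2, 0.2, -1.3]
grip_width: 0.0449
```

```bash
python3 - <<'E'
from ov import *
from st import *
st(); S=robot.get_calibration("scene");T=robot.get_calibration("top")
im=robot.capture("scene")[:,:,::-1]; cv2.imwrite("pics/s28.png",im); crop(im,310,190,410,265,7,"s28c.png"); crop(im,180,280,280,355,8,"s28b.png")
im=robot.capture("top")[:,:,::-1]; cv2.imwrite("pics/t28.png",im); crop(im,250,180,320,260,7,"t28c.png"); crop(im,430,170,510,250,7,"t28b.png")
im=robot.capture("wrist")[:,:,::-1]; cv2.imwrite("pics/w28.png",im)
E
```

```text
t 32.47 p [0.4858 0.2662 0.1612] yaw 1.2993 z [-0.003 -0.    -1.   ] F [-0.2  0.2 -1.3] w 0.0449 q [ 0.46  0.08  1.92  0.    1.14 -0.84]
```

View pics/w28.png

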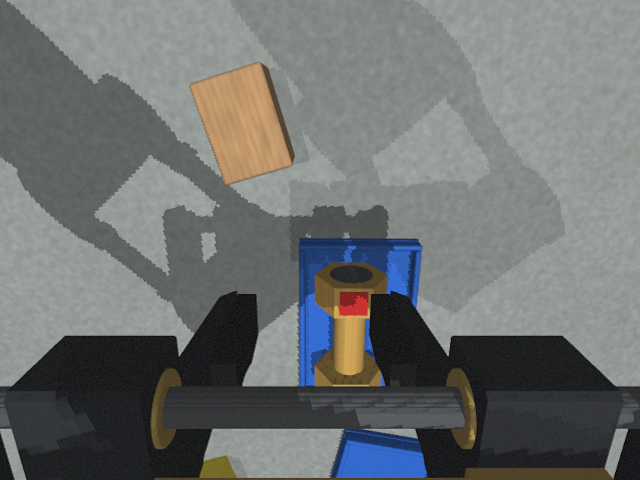

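View pics/t28c.png

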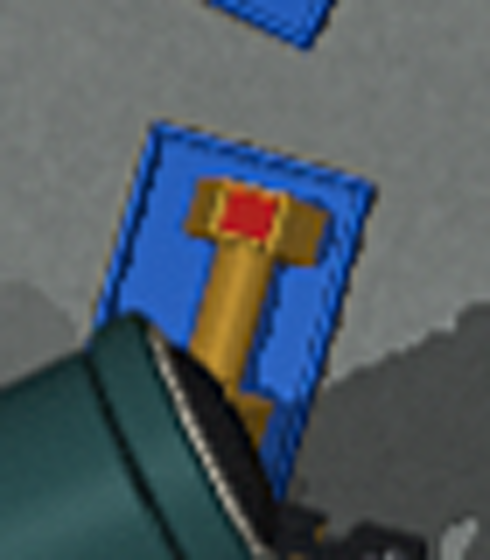

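View pics/t28b.png

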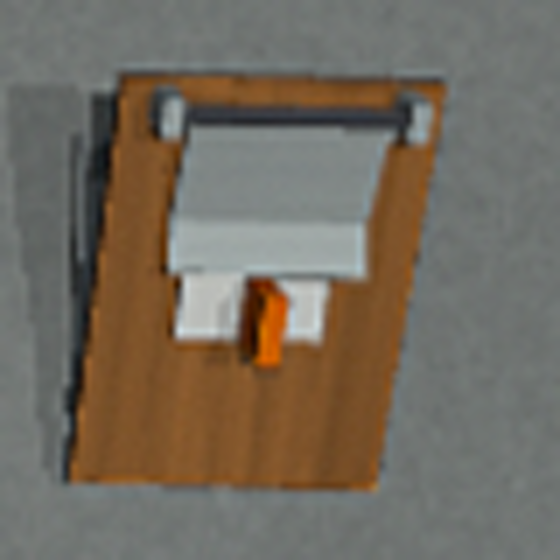

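View pics/s28b.png

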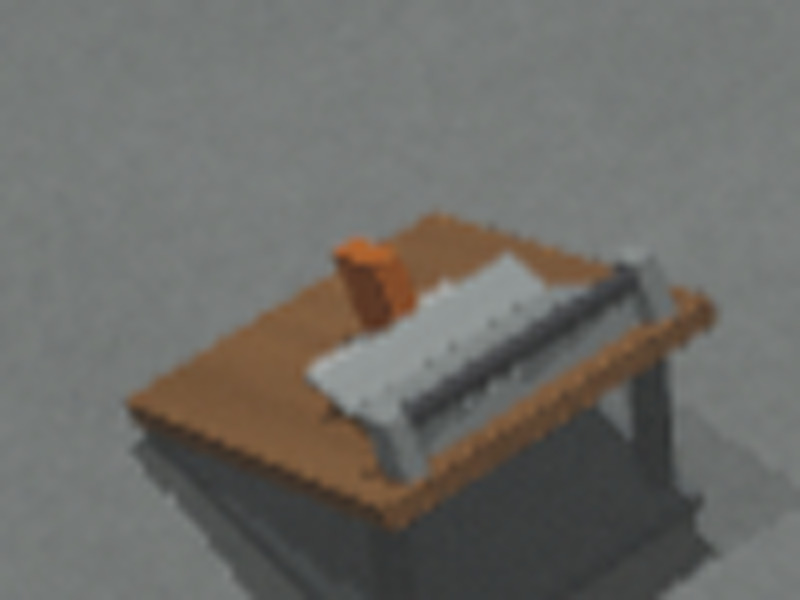

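View pics/s28c.png

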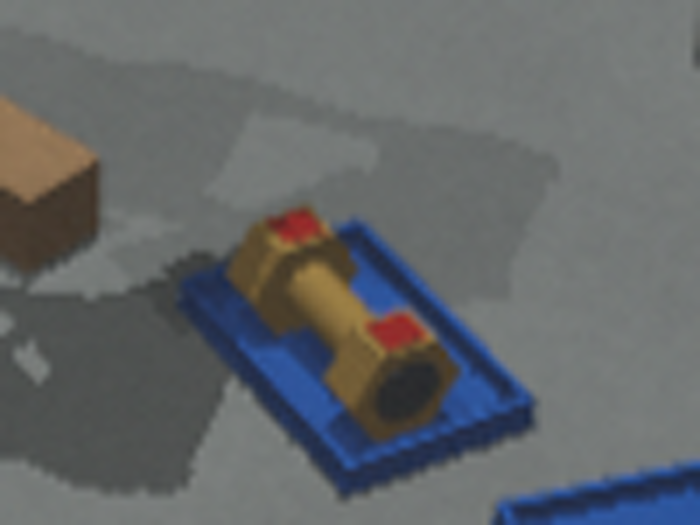

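```bash
python3 - <<'E'
from st import *
T=robot.get_calibration("top")
p=onz(T,250+248/7,180+214/7,.055); c,s=np.cos(-.274),np.sin(-.274)
d=p[:2]-[.6005,.2707]; print("red far collar in tray frame",c*d[0]+s*d[1],-s*d[0]+c*d[1],"-> centre x",c*d[0]+s*d[1]-.0425)
B=np.array([.6359,-.2738,.062]); Rb=Ro.from_euler("ZYX",[-.019,-np.radians(28),0]).as_matrix()
def onb(cal,u,v,z):
    C,dr=ray(cal,u,v); C=Rb.T@(C-B); dr=Rb.T@dr; return (C+dr*(z-C[2])/dr[2]).round(4)
for q in [(175,340),(322,345)]: print("tag rear",onb(T,430+q[0]/7,170+q[1]/7,.004))
for q in [(170,273),(366,277)]: print("lip",onb(T,430+q[0]/7,170+q[1]/7,.012))
for q in [(70,483),(380,490)]: print("board low",onb(T,430+q[0]/7,170+q[1]/7,0))
for q in [(245,363),(281,366)]: print("rib rear top",onb(T,430+q[0]/7,170+q[1]/7,.036))
E
```

```text
red far collar in tray frame 0.04278126013671986 -0.005059939232028453 -> centre x 0.0002812601367198561
tag rear [-0.0225  0.0302  0.004 ]
tag rear [-0.0237 -0.0309  0.004 ]
lip [0.0101 0.0382 0.012 ]
lip [ 0.0096 -0.0417  0.012 ]
board low [-0.0904  0.0653  0.    ]
board low [-0.0912 -0.0664  0.    ]
rib rear top [-0.0197  0.0098  0.036 ]
rib rear top [-0.0207 -0.0049  0.036 ]
```

```bash
python3 - <<'E'
from st import *
st(); print(robot.close_job())
E
```

```text
t 32.62 p [0.4911 0.2668 0.1615] yaw 1.2984 z [ 0.002  0.001 -1.   ] F [-0.   0.4 -0.5] w 0.045 q [ 0.45  0.09  1.92 -0.    1.14 -0.85]
the job is handed in; nothing more can be done
None
```

I placed both parts, let go of them and handed the job in at 32.6 s. The arm was clear of everything. The hand-in reports no verdict, so what follows rests on my own picture measurements.

- **Tag:** I gripped its rib, let the front edge pitch it against the board, and slid it under the clip until the push force rose at the stop. The last pictures put the grip at board x about −7 to −8 mm (allowed −14 to +2) and on the centre line within a millimetre. It looked square and flat under the clip. I could not read the clip angle.
- **Coupling:** I rolled it by pressing and dragging on top of the collars. The red flat was hidden at the start and my first roll went the wrong way, so it took four forward rolls instead of two. I set it down slowly, with only a few newtons at contact. The last pictures show both red marks up, lengthwise about 0 mm and sideways about 5 mm from the tray's middle.
- **Carton, jar and yellow bin:** I did not touch them. I did not measure their final positions.

**What disagreed:**
- **Fingertips:** they were about 34 mm higher than the interface text says (about 20 mm above the reported TCP instead of 14 mm below it). My first two grips on the tag missed because of this, and I corrected for it from the pictures.
- **Tray:** the wrist and top cameras differed by about 4 mm on where the tray is, which is well inside the tolerance.

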